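# Trace the marked seam and file the motif templates

## Robot

A 6-joint arm with a two-finger parallel gripper is mounted at the origin on the work surface. World frame = base frame: x ahead of the robot, y to its left, z up, the work surface at z = 0. Lengths are in m, angles in rad, forces in N, time in s.
With the tool pointing down it reaches from about 0.225 to 0.725 m from the base axis. Payload 3.1 kg.
Tool frame: the origin (TCP) lies midway between the tips of the shut fingers; the grasp point (between the pads) lies 19 mm behind it; z points along the fingers, y is the line along which they close (so a half turn about z gives the same grasp; the last joint's range is limited). The gripper opens to 85 mm and grips with 20 to 120 N. Pads are 22 mm wide; open, the fingers measure 114 mm over their backs; the gripper's body (76 mm by 85 mm) begins 54 mm behind the grasp point. The pads swing forward as they close: fully open they stand 13 mm farther back than shut.
Start: joints at [-1.32, 0.048, 0.099, 1.622, 0, 1.443], TCP at [0.194, -0.488, 0.205] pointing down, gripper open.
Joint ranges: [-2.91, 2.91], [-0.99, 1.94], [-1.21, 1.42], [-2.12, 2.29], [-1.49, 1.47], [-3.14, 3.14]. Speed limits (rad/s): [2.79, 2.79, 3.14, 3.14, 3.14, 3.14].

## Interface

Orientations are given as a unit quaternion [x, y, z, w].
In Python, from station import * gives the robot as it stands.
- The arm moves only by the tool arm_command, never from a script. Its arguments are lists of equal length, an entry for each row: "delta_pos": the shift along the tool's x, y, z as a fraction of full scale, a list of three; "rotation": the turn, a rotation vector about the tool's x, y, z as a fraction of full scale, a list of three; "gripper": the opening, from 0 (shut) to 1 (fully open). A call has exactly 8 rows; each row is the pose to reach, as a shift and turn from the pose commanded when the call began, along the tool's axes at that moment, turning the shorter way round; what a row does not reach only later rows make up. Full scale, the value 1, is 150 mm for a shift and 180 degrees for a turn. A row lasts 1/8 s, in which the tool goes at most 62.5 mm and 10.7 degrees, less where a joint would pass 70% of its speed; a pose out of reach is approached as far as the arm can. A call with a number of a shift or a turn outside -1 to 1 is refused whole. A call with a gripper value outside its range is refused whole. The fingers move at their own pace and stop on an object; the grip force is fixed at half the most. Time passes only in rows, so rows that repeat a pose let the fingers close, or fill a call up. It gives the time, the measured TCP pose, the force, the opening and the grip force at its end, in the units of the state.
- sense(): the state, without advancing time (a new reading comes with each control period).
- camera(name): name is "side" or "top"; returns a dict with "frame" (420x560x3 uint8, red, green, blue), "K" (3x3 intrinsics, pixels), "R" (3x3) and "t" (3): a world point X has camera coordinates R X + t. Camera axes: x right, y down, z forward; pixel columns grow to the right and rows downward; lengths in m; the calibration is good to about 2 mm. A picture is of the moment at which its call begins. There is no depth.
- job_done(): hands the job in; it is judged then, once.
The state is a dict: "time_s": time; "q": joint angles; "dq": joint speeds; "tau": joint torques, N m; "tool_pos": TCP position; "eef_rot": TCP orientation; "ft_force": force on the tool from outside, world axes, zero at the start; "wrist_torque": the same for the moment, N m; "finger_gap": finger opening in m; "finger_force": force on a finger pad.
Only numpy, scipy, OpenCV 4.12 (cv2) and the standard library are available. Lean on these libraries where they do the work, as an engineer would, in place of code of your own. Each camera call takes 0.05 s, during which the arm holds its last target. There are 200 camera calls.

## Task

Get the embroidery pattern station done: take the tracing stylus from its stand and run its tip slowly (no faster than about 5 cm/s) and without pressing hard along the seam channel marked by the brass weight, in one pass from the end by the weight to the other end, keeping the tip down inside the channel, then stand the stylus back in its stand tip down. File every loose motif template in the slotted rack, standing on a short edge fully down in a slot, one to a slot and roughly centred along it, and do not knock over the bead jars.

Things in the scene. Friction and masses are not known exactly. Their poses are not given: they have to be found in the camera images.
- board: fixed plywood pattern board, 130 (x) by 240 (y) by 14 mm thick; origin: centre of underside. On top two seam channels run from its +y to its -y end, each between two dark strips 4 mm wide, 6 mm high; channels are 10 mm wide, floor at z = 14 mm, strip tops at z = 20 mm, open-ended, with two bends each. Channel A (nearer the -x edge) is a step; B (nearer the +x edge) bulges to +x
- weight: brass pattern weight, 24 mm across and 33 mm tall with a small knob, fixed on the board 25 mm beyond the +y end of the seam channel that is to be traced (A or B; varies); origin at the centre of its underside
- bobbin: flat white bobbin, 24 mm across and 12 mm high, fixed on the board 25 mm beyond the +y end of the other channel, which is already done; origin at the centre of its underside
- stylus: tracing stylus, loose, 150 mm long, 40 g: round light wood handle 14 mm across from 30 to 150 mm above the tip, steel point 5 mm across below it; origin at the tip, z along the stylus from the tip to the handle's end. At the start it stands tip down in its stand (it can lean a few degrees)
- stand: wooden stylus stand, fixed, 60 x 60 x 58 mm high, with a square well 20 mm wide and 50 mm deep (floor 8 mm above the underside, mouth widened by a 3 mm chamfer) in the middle of its top; origin at the centre of its underside
- rack: wooden slotted rack, fixed, 192 (x) by 82 (y) by 38 mm high; origin: centre of its underside. Four slots along its y, side by side along x at -67.5, -22.5, 22.5 and 67.5 mm; each is 12 mm wide, 70 mm long, closed at both ends by 6 mm cheeks, and 30 mm deep (floor at z = 8 mm in the middle, sloping 8 degrees down to +x, so that plates come to lean) with 4 mm chamfers at the mouth
- jar0: bead jar, 56 mm across and 75 mm high, standing beyond the board; origin at the centre of its underside
- jar1: another such bead jar
- seamA0 (a point): point 0 of 0 to 5 on the middle line of seam channel A (nearer -x), 2 mm above the channel floor; 0 is the +y end, 5 the -y end, channel straight between one point and the next; axes as the board's
- seamB0 (a point): point 0 of 0 to 5 on the middle line of seam channel B (nearer +x), 2 mm above the channel floor; 0 is the +y end, 5 the -y end, channel straight between one point and the next; axes as the board's
- seamA1 (a point): point 1 of 0 to 5 on the middle line of seam channel A (nearer -x), 2 mm above the channel floor; 0 is the +y end, 5 the -y end, channel straight between one point and the next; axes as the board's
- seamB1 (a point): point 1 of 0 to 5 on the middle line of seam channel B (nearer +x), 2 mm above the channel floor; 0 is the +y end, 5 the -y end, channel straight between one point and the next; axes as the board's
- seamA2 (a point): point 2 of 0 to 5 on the middle line of seam channel A (nearer -x), 2 mm above the channel floor; 0 is the +y end, 5 the -y end, channel straight between one point and the next; axes as the board's
- seamB2 (a point): point 2 of 0 to 5 on the middle line of seam channel B (nearer +x), 2 mm above the channel floor; 0 is the +y end, 5 the -y end, channel straight between one point and the next; axes as the board's
- seamA3 (a point): point 3 of 0 to 5 on the middle line of seam channel A (nearer -x), 2 mm above the channel floor; 0 is the +y end, 5 the -y end, channel straight between one point and the next; axes as the board's
- seamB3 (a point): point 3 of 0 to 5 on the middle line of seam channel B (nearer +x), 2 mm above the channel floor; 0 is the +y end, 5 the -y end, channel straight between one point and the next; axes as the board's
- seamA4 (a point): point 4 of 0 to 5 on the middle line of seam channel A (nearer -x), 2 mm above the channel floor; 0 is the +y end, 5 the -y end, channel straight between one point and the next; axes as the board's
- seamB4 (a point): point 4 of 0 to 5 on the middle line of seam channel B (nearer +x), 2 mm above the channel floor; 0 is the +y end, 5 the -y end, channel straight between one point and the next; axes as the board's
- seamA5 (a point): point 5 of 0 to 5 on the middle line of seam channel A (nearer -x), 2 mm above the channel floor; 0 is the +y end, 5 the -y end, channel straight between one point and the next; axes as the board's
- seamB5 (a point): point 5 of 0 to 5 on the middle line of seam channel B (nearer +x), 2 mm above the channel floor; 0 is the +y end, 5 the -y end, channel straight between one point and the next; axes as the board's
- template0: motif template, loose light wood plate 100 mm (its x) by 50 mm (its y) by 7 mm (its z), 40 g, dark motifs on both faces, the same on both and either way round; origin at its centre. Lies flat on the table to the right of the board at the start; may be absent
- template1: motif template, loose light wood plate 100 mm (its x) by 50 mm (its y) by 7 mm (its z), 40 g, dark motifs on both faces, the same on both and either way round; origin at its centre. Lies flat on the table to the right of the board at the start; may be absent
- template2: motif template, loose light wood plate 100 mm (its x) by 50 mm (its y) by 7 mm (its z), 40 g, dark motifs on both faces, the same on both and either way round; origin at its centre. Lies flat on the table to the right of the board at the start; may be absent
- template3: motif template, loose light wood plate 100 mm (its x) by 50 mm (its y) by 7 mm (its z), 40 g, dark motifs on both faces, the same on both and either way round; origin at its centre. Lies flat on the table to the right of the board at the start; may be absent
Not all that is in view belongs to the job. Leave any grey, purple or red look-alike of the template1 alone.

How it is judged:
By the outcome, as a careful person would: the job done as asked, in the order asked, and still so for the second after the job is handed in, with the robot touching nothing.
Of template0, template1, template2, template3 only 2 to 4 are there at a start; the rules pass over those that are not, and their reading is None.
At some moment in a run one of template0, template1, template2, template3 may be knocked a few centimetres aside while the robot is not near it.
It also fails if it takes over 210 s, if anything falls off the work surface, if the arm or the gripper's body presses on something with over 40 N, if the wrist force passes 120 N, or if a joint passes its speed limit or range.

## Working session

There is one attempt and no reset: what is moved stays moved. The work goes in short steps, Python scripts to look and compute and a tool call to move; the robot and the scene stay as the last step left them, time stands still between calls to the robot, and variables do not carry over. Pictures are saved under pics/ and viewed, at most 14 in all, crops included, and the job is handed in when it is done.

Besides the shell and the picture viewer there is one more tool, called after "Emit:" as name(argument=value, ...) on one line, values as JSON. arm_command: Moves the arm, as the interface text tells. Its arguments: {"type":"object","properties":{"delta_pos":{"type":"array"},"rotation":{"type":"array"},"gripper":{"type":"array"}},"required":["delta_pos","rotation","gripper"]}

```bash
ls; mkdir -p pics
python3 - <<'E'
from station import *
import cv2
s=sense();print({k:s[k] for k in('time_s','tool_pos','eef_rot','finger_gap','ft_force')})
for n in('top','side'):
    c=camera(n);cv2.imwrite(f'pics/{n}0.png',cv2.resize(c['frame'][:,:,::-1],(800,600),interpolation=cv2.INTER_CUBIC));print(n,c['K'],c['R'],c['t'])
E
```

```text
pics
{'time_s': 0.0, 'tool_pos': array([ 0.19393759, -0.48710553,  0.20350745]), 'eef_rot': array([ 9.82118581e-01,  1.88259526e-01, -8.67670256e-05, -1.19844992e-03]), 'finger_gap': 0.08534636362982151, 'ft_force': array([-0.58818943, -0.47413291,  0.18957399])}
top [[400.51543659   0.         282.78672434]
 [  0.         400.51543659 202.30905592]
 [  0.           0.           1.        ]] [[ 0.00403608 -0.99991532  0.01237199]
 [-0.99733959 -0.00492556 -0.07272879]
 [ 0.07278357 -0.01204553 -0.99727502]] [-0.09569919  0.52194124  1.15326455]
side [[459.63024815   0.         281.79900981]
 [  0.         459.63024815 212.47638957]
 [  0.           0.           1.        ]] [[-0.86305433 -0.50488241 -0.01519798]
 [-0.30559494  0.54587312 -0.78015016]
 [ 0.40218027 -0.66866755 -0.62540766]] [0.42393805 0.22944292 1.16275008]
```

View pics/top0.png

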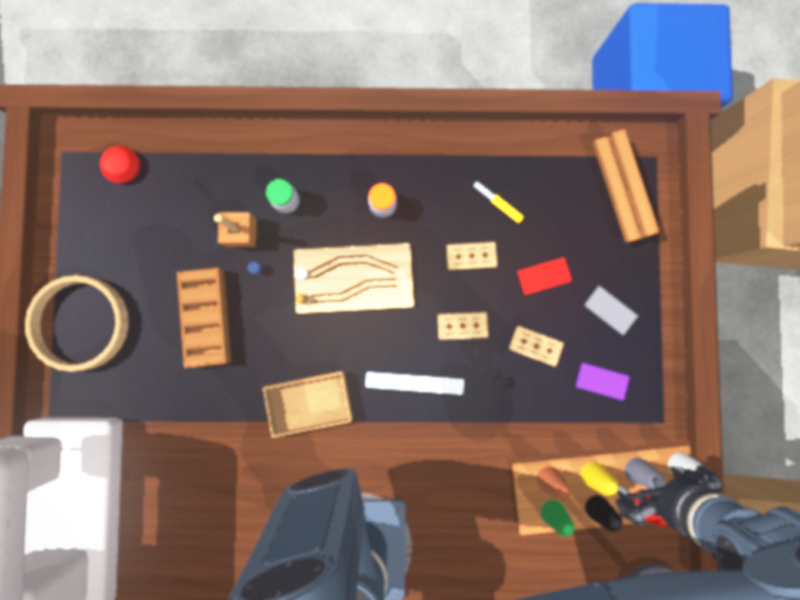

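View pics/side0.png

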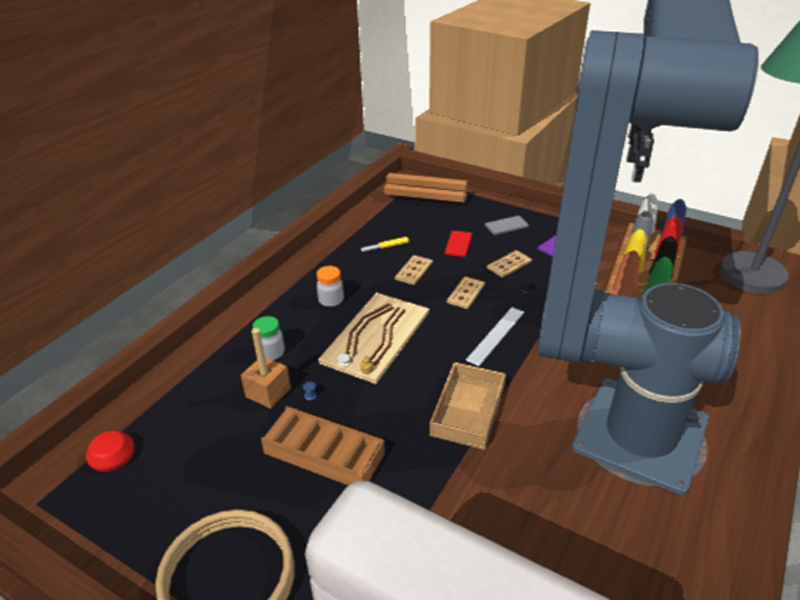

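The pictures show the brass weight at top(303,298), beside channel A, with the bobbin at (301,272). The stylus is in its stand at (235,228) and the rack is at (204,318).

Candidates for templates:
- Motif plates at (472,256), (463,326) and (537,346): these are the three templates, light wood with dark motifs.
- Red (544,276), grey (611,310) and purple (603,381) plates: look-alikes to leave alone.
- White ruler (415,383) and yellow awl (498,201): not part of the job. The awl isn't the stylus, which is the wooden handle in the stand.

Next I'll check these in close crops.

```bash
cat > crop.py <<'E'
from station import *
import cv2
def crop(name,x,y,w,h,f,out,n=1):
    import numpy as np
    c=[camera(name) for _ in range(n)]
    im=np.mean([k['frame'].astype(float) for k in c],0).astype(np.uint8)[y:y+h,x:x+w,::-1]
    cv2.imwrite('pics/'+out,cv2.resize(im,None,fx=f,fy=f,interpolation=cv2.INTER_CUBIC))
E
python3 - <<'E'
from crop import *
crop('top',200,165,95,60,8,'board.png')
crop('top',120,140,64,122,1,'tmp.png') if 0 else None
crop('top',115,140,130,120,5,'rack.png')
crop('top',295,160,110,100,6,'tmpl.png')
E
```

```text
(no output)
```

View pics/board.png

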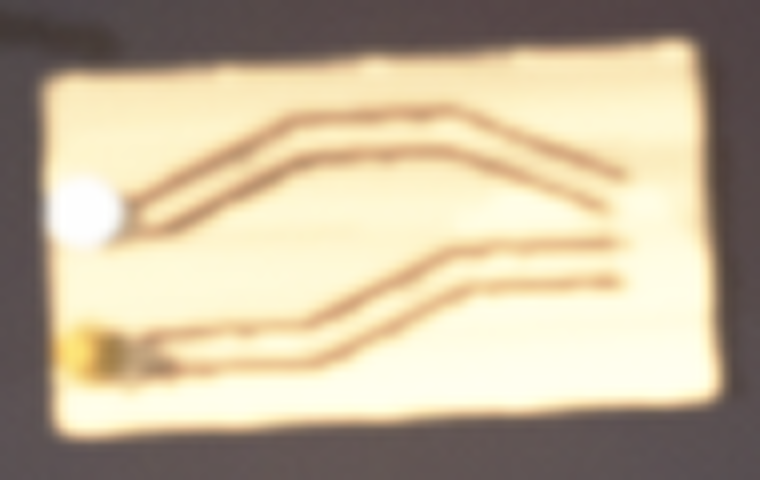

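View pics/rack.png

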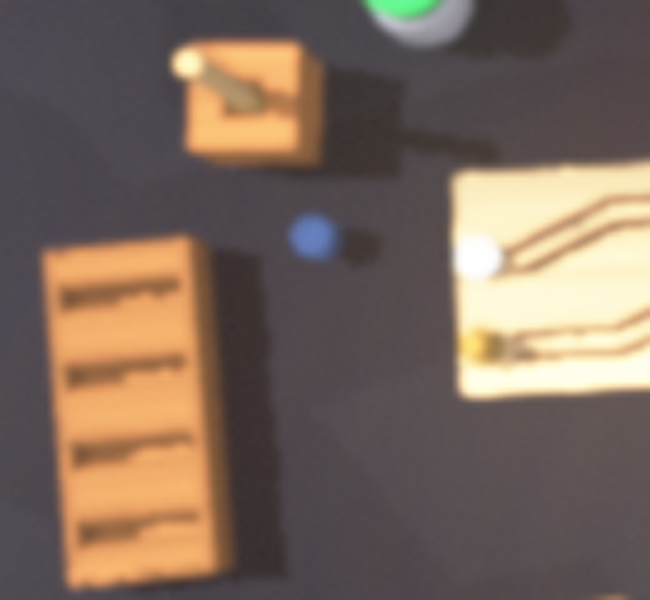

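View pics/tmpl.png

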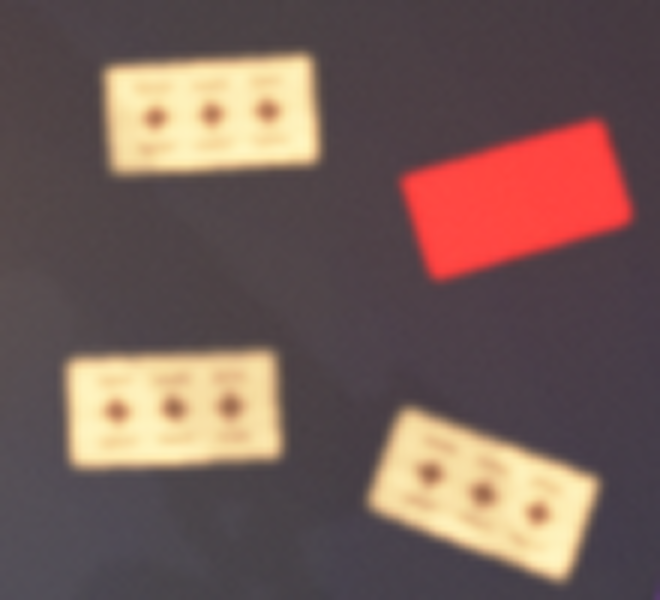

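The crops confirm the choice: three light motif plates, centred at tmpl crop (212,113), (174,408) and (483,494), plus the red look-alike. The brass weight at board crop (88,350) marks channel A. The stylus handle's top end is at rack crop (187,64). Now I'll fit poses and overlay them on both views.

```bash
cat > lib.py <<'E'
import numpy as np, cv2
from scipy.optimize import least_squares
from scipy.spatial.transform import Rotation as Ro
from station import *
K={'top':np.array([[400.51543659,0,282.78672434],[0,400.51543659,202.30905592],[0,0,1]]),'side':np.array([[459.63024815,0,281.79900981],[0,459.63024815,212.47638957],[0,0,1]])}
RR={'top':np.array([[.00403608,-.99991532,.01237199],[-.99733959,-.00492556,-.07272879],[.07278357,-.01204553,-.99727502]]),'side':np.array([[-.86305433,-.50488241,-.01519798],[-.30559494,.54587312,-.78015016],[.40218027,-.66866755,-.62540766]])}
T={'top':np.array([-.09569919,.52194124,1.15326455]),'side':np.array([.42393805,.22944292,1.16275008])}
def proj(n,X):
    c=(np.atleast_2d(X)@RR[n].T+T[n])@K[n].T
    return c[:,:2]/c[:,2:]
def full(p,f,off): return (np.atleast_2d(p)+.5)/f-.5+np.array(off)
def onz(n,p,z):
    p=np.atleast_2d(p); d=np.c_[p,np.ones(len(p))]@np.linalg.inv(K[n]).T@RR[n]; c=-RR[n].T@T[n]
    return c+d*((z-c[2])/d[:,2])[:,None]
def tri(pt,ps):
    r=least_squares(lambda X:np.r_[(proj('top',X)[0]-pt),(proj('side',X)[0]-ps)],[.45,.2,.1]); return r.x,r.fun
def pl(p,xy,z=0):  # p=(x,y,yaw)
    c,s=np.cos(p[2]),np.sin(p[2]); xy=np.atleast_2d(xy)
    return np.c_[p[0]+c*xy[:,0]-s*xy[:,1],p[1]+s*xy[:,0]+c*xy[:,1],np.full(len(xy),z)]
def rect(px,sx,sy,z,yaw0=0):
    # px order: image TL,TR,BR,BL = (+x+y),(+x-y),(-x-y),(-x+y)
    q=np.array([[1,1],[1,-1],[-1,-1],[-1,1]])*[sx/2,sy/2]; w=onz('top',px,z).mean(0)
    r=least_squares(lambda p:(proj('top',pl(p,q,z))-px).ravel(),[w[0],w[1],yaw0]); return r.x,np.abs(r.fun).max()
def delta(pos,R):
    """position & rotation fractions from the measured pose to the target"""
    s=sense(); R0=Ro.from_quat(s['eef_rot'])
    return (R0.inv().apply(np.array(pos)-s['tool_pos'])/.15).round(4),((R0.inv()*R).as_rotvec()/np.pi).round(4)
E
python3 - <<'E'
from lib import *
b=[(47,73),(693,40),(720,400),(58,437)]; rk=[(42,250),(190,235),(215,572),(68,588)]; st=[(187,42),(301,40),(301,154),(187,152)]
P={}
P['board']=rect(full(b,8,(200,165)),.13,.24,.014)
P['rack']=rect(full(rk,5,(115,140)),.192,.082,.038)
P['stand']=rect(full(st,5,(115,140)),.06,.06,.058)
for n,q in dict(a=[(105,67),(314,54),(320,163),(112,174)],b=[(67,358),(274,350),(283,459),(72,467)],c=[(406,407),(600,480),(565,582),(367,507)]).items():
    P[n]=rect(full(q,6,(295,160)),.05,.1,.007,-.3 if n=='c' else 0)
for k,v in P.items(): print(k,v[0].round(4),'res px',round(v[1],2))
p=P['board'][0]; Rz=np.array([[np.cos(p[2]),-np.sin(p[2])],[np.sin(p[2]),np.cos(p[2])]])
def tob(px,z): return ((onz('top',full(px,8,(200,165)),z)[:,:2]-p[:2])@Rz*1000).round(1)
print('A up',tob([(150,333),(310,324),(452,249),(618,243)],.02).tolist()); print('A lo',tob([(160,368),(318,362),(468,288),(618,281)],.02).tolist())
print('B up',tob([(297,120),(455,108),(625,177)],.02).tolist()); print('B lo',tob([(300,162),(455,152),(607,209)],.02).tolist())
print('weight',tob([(84,352)],.03),'bob',tob([(84,212)],.026))
print('stylus',tri(full([(187,64)],5,(115,140))[0],full([(258,331)],800/560,(0,0))[0]))
print('well',onz('top',full([(243,100)],5,(115,140)),.058))
np.save('P.npy',{k:v[0] for k,v in P.items()})
# overlays
ims=[]
for n in('top','side'):
    f=3; im=cv2.resize(camera(n)['frame'][:,:,::-1],None,fx=f,fy=f,interpolation=cv2.INTER_CUBIC)
    def dr(X,c,closed=True): cv2.polylines(im,[np.int32(((proj(n,X)+.5)*f-.5)*8)],closed,c,1,cv2.LINE_AA,3)
    for k,sx,sy,z in(('board',.13,.24,.014),('rack',.192,.082,.038),('stand',.06,.06,.058),('a',.05,.1,.007),('b',.05,.1,.007),('c',.05,.1,.007)):
        q=np.array([[1,1],[1,-1],[-1,-1],[-1,1]])*[sx/2,sy/2]
        dr(pl(P[k][0],q,z),(0,255,0))
        if k=='rack':
            for x in(-.0675,-.0225,.0225,.0675): dr(pl(P[k][0],np.array([[1,1],[1,-1],[-1,-1],[-1,1]])*[.006,.035]+[x,0],z),(255,0,255))
        if k=='stand': dr(pl(P[k][0],np.array([[1,1],[1,-1],[-1,-1],[-1,1]])*.013,z),(255,0,255))
    ims.append(im)
a=ims[0][405:805,330:890]; s=ims[1][600:1020,480:960]
cv2.imwrite('pics/ov1.png',cv2.resize(np.hstack([ims[1][580:1000,500:920],ims[1][380:800,660:1080]]),None,fx=.95,fy=.95))
E
```

```text
board [0.5463 0.0118 0.0598] res px 0.78
rack [0.4635 0.314  0.1054] res px 0.52
stand [0.6414 0.2472 0.0161] res px 1.07
a [ 0.5946 -0.2339  0.0616] res px 0.84
b [ 0.4489 -0.2142  0.046 ] res px 0.82
c [ 0.4076 -0.3667 -0.3586] res px 0.78
A up [[-31.2, 85.0], [-31.1, 26.6], [-6.5, -26.5], [-7.6, -87.3]]
A lo [[-44.2, 82.0], [-45.2, 24.4], [-21.1, -31.6], [-21.6, -86.5]]
B up [[44.1, 27.8], [45.4, -30.2], [16.5, -91.2]]
B lo [[28.5, 27.5], [29.1, -29.4], [5.1, -83.9]]
weight [[-37.5 107.7]] bob [[ 13.8 106.2]]
stylus (array([0.63987259, 0.24830137, 0.15598484]), array([ 0.21566765,  0.36931392, -0.40887973, -0.09615887]))
well [[0.63966172 0.24770478 0.058     ]]
```

View pics/ov1.png

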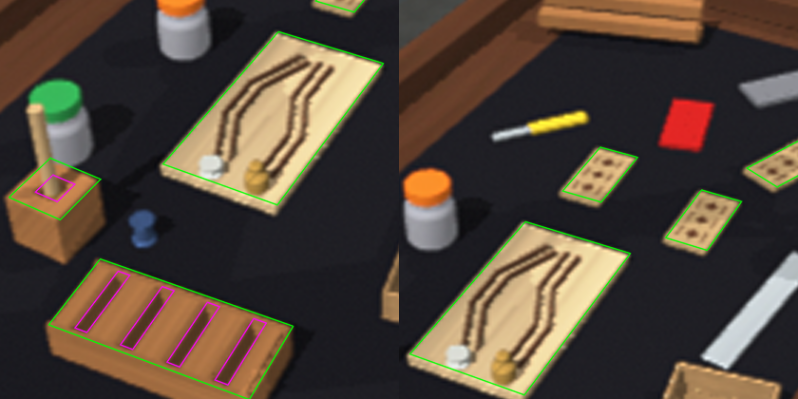

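The overlays match both views to about 1 px, and the stylus stands almost upright with its top at (0.640,0.248). Next I'll refine the channel line and plan the reach.

```bash
cat >> lib.py <<'E'
def down(yaw): 
    c,s=np.cos(np.radians(yaw)),np.sin(np.radians(yaw)); return Ro.from_matrix(np.array([[c,s,0],[s,-c,0],[0,0,-1]]))
def plan(wps,start=None):
    """chain of (pos,R): prints for each call the shift and turn in fractions, from the pose before"""
    if start is None: s=sense(); start=(s['tool_pos'],Ro.from_quat(s['eef_rot']))
    p,R=start
    for q,Q in wps:
        print((R.inv().apply(np.array(q)-p)/.15).round(3).tolist(),((R.inv()*Q).as_rotvec()/np.pi).round(3).tolist()); p,R=np.array(q),Q
E
python3 - <<'E'
from lib import *
P=np.load('P.npy',allow_pickle=True).item(); b=P['board']
im=np.mean([camera('top')['frame'].astype(float).mean(2) for _ in range(6)],0).astype(np.float32)
im2=np.mean([camera('side')['frame'].astype(float).mean(2) for _ in range(6)],0).astype(np.float32)
xs=np.arange(-60,10,.5)/1000
for y in list(range(90,-95,-10)):
    out=[]
    for n,I in(('top',im),('side',im2)):
        pr=np.mean([cv2.remap(I,*[a.astype(np.float32)[None] for a in proj(n,pl(b,np.c_[xs,np.full(len(xs),(y+d)/1000)],.02)).T],cv2.INTER_CUBIC)[0] for d in(-1.5,0,1.5)],0)
        # two deepest separated minima
        d=pr.max()-pr; i=[k for k in range(1,len(d)-1) if d[k]>d[k-1] and d[k]>=d[k+1]]; i=sorted(sorted(i,key=lambda k:-d[k])[:2])
        out.append([round(xs[k]*1000,1) for k in i]+[int(d[k]) for k in i])
    print(y,out)
plan([([.30,-.36,.21],down(60)),([.38,-.22,.22],down(93)),([.46,-.08,.22],down(93)),([.54,.06,.22],down(93)),([.61,.19,.22],down(93)),([.64,.248,.22],down(93)),([.64,.248,.10],down(93))])
E
```

```text
90 [[np.float64(-41.5), np.float64(-37.5), 89, 88], [np.float64(-44.5), np.float64(-32.5), 177, 140]]
80 [[np.float64(-44.5), np.float64(6.5), 106, 76], [np.float64(-45.5), np.float64(-31.0), 162, 163]]
70 [[np.float64(-45.5), np.float64(-32.0), 60, 64], [np.float64(-45.5), np.float64(-31.5), 162, 162]]
60 [[np.float64(-45.0), np.float64(-31.5), 48, 49], [np.float64(-45.5), np.float64(-31.0), 154, 158]]
50 [[np.float64(-44.5), np.float64(-32.0), 50, 59], [np.float64(-45.0), np.float64(-31.5), 150, 160]]
40 [[np.float64(-45.0), np.float64(-30.5), 53, 46], [np.float64(-45.0), np.float64(-31.5), 153, 157]]
30 [[np.float64(-45.5), np.float64(-31.0), 56, 54], [np.float64(-45.0), np.float64(-29.5), 141, 129]]
20 [[np.float64(-43.0), np.float64(-28.0), 66, 72], [np.float64(-40.5), np.float64(-25.5), 118, 126]]
10 [[np.float64(-39.0), np.float64(-24.0), 60, 76], [np.float64(-37.5), np.float64(-21.0), 132, 126]]
0 [[np.float64(-35.0), np.float64(-19.0), 62, 68], [np.float64(-32.0), np.float64(-16.5), 124, 118]]
-10 [[np.float64(-30.5), np.float64(-15.5), 60, 74], [np.float64(-27.5), np.float6
[... 387 characters left out ...]
4(-21.0), np.float64(-7.0), 151, 155]]
-60 [[np.float64(-21.5), np.float64(-6.5), 54, 57], [np.float64(-21.0), np.float64(-7.5), 157, 161]]
-70 [[np.float64(-21.5), np.float64(-7.0), 55, 60], [np.float64(-21.5), np.float64(8.5), 160, 162]]
-80 [[np.float64(-21.5), np.float64(-7.5), 61, 66], [np.float64(-21.5), np.float64(-7.5), 145, 151]]
-90 [[np.float64(-22.5), np.float64(-7.5), 19, 26], [np.float64(-37.5), np.float64(-7.5), 18, 27]]
[0.971, -0.531, -0.035] [0.0, 0.0, -0.213]
[1.075, -0.005, -0.067] [0.0, 0.0, -0.183]
[0.904, 0.581, 0.0] [0.0, 0.0, 0.0]
[0.904, 0.581, 0.0] [0.0, 0.0, 0.0]
[0.841, 0.511, 0.0] [0.0, 0.0, 0.0]
[0.376, 0.22, 0.0] [0.0, 0.0, 0.0]
[0.0, 0.0, 0.8] [0.0, 0.0, 0.0]
```

Channel A fits board-frame points (-38.2,85), (-38.2,27), (-14.2,-27), (-14.2,-86) mm, with both cameras averaged. I'm moving to above the stylus.

Emit:
arm_command(delta_pos=[[0.25,-0.13,0],[0.5,-0.26,0],[0.75,-0.4,-0.03],[0.97,-0.53,-0.03],[0.97,-0.53,-0.03],[0.97,-0.53,-0.03],[0.97,-0.53,-0.03],[0.97,-0.53,-0.03]], rotation=[[0,0,-0.05],[0,0,-0.1],[0,0,-0.15],[0,0,-0.2],[0,0,-0.213],[0,0,-0.213],[0,0,-0.213],[0,0,-0.213]], gripper=[1,1,1,1,1,1,1,1])

```text
time_s: 1.95
tool_pos: [0.2996, -0.3605, 0.2091]
eef_rot: [0.866, 0.5, -0.0, -0.0]
ft_force: [0.8, 0.1, 0.2]
finger_gap: 0.0852
finger_force: 0.0
```

Emit:
arm_command(delta_pos=[[0.25,0,-0.07],[0.5,0,-0.07],[0.75,0,-0.07],[1,0,-0.07],[1,0,-0.07],[1,0,-0.07],[1,0,-0.07],[1,0,-0.07]], rotation=[[0,0,-0.05],[0,0,-0.1],[0,0,-0.15],[0,0,-0.183],[0,0,-0.183],[0,0,-0.183],[0,0,-0.183],[0,0,-0.183]], gripper=[1,1,1,1,1,1,1,1])

```text
time_s: 2.95
tool_pos: [0.3744, -0.2309, 0.2196]
eef_rot: [0.689, 0.725, -0.0, -0.0]
ft_force: [0.3, 0.2, 0.4]
finger_gap: 0.0852
finger_force: 0.0
```

Emit:
arm_command(delta_pos=[[0.25,0.15,0],[0.5,0.3,0],[0.75,0.45,0],[1,0.62,0],[1,0.62,0],[1,0.62,0],[1,0.62,0],[1,0.62,0]], rotation=[[0,0,0],[0,0,0],[0,0,0],[0,0,0],[0,0,0],[0,0,0],[0,0,0],[0,0,0]], gripper=[1,1,1,1,1,1,1,1])

```text
time_s: 3.95
tool_pos: [0.4596, -0.0765, 0.2198]
eef_rot: [0.689, 0.725, -0.0, 0.0]
ft_force: [0.5, 0.0, 0.5]
finger_gap: 0.0852
finger_force: 0.0
```

Emit:
arm_command(delta_pos=[[0.25,0.15,0],[0.5,0.3,0],[0.75,0.45,0],[1,0.62,0],[1,0.62,0],[1,0.62,0],[1,0.62,0],[1,0.62,0]], rotation=[[0,0,0],[0,0,0],[0,0,0],[0,0,0],[0,0,0],[0,0,0],[0,0,0],[0,0,0]], gripper=[1,1,1,1,1,1,1,1])

```text
time_s: 4.95
tool_pos: [0.5447, 0.0781, 0.2201]
eef_rot: [0.689, 0.725, 0.0, 0.0]
ft_force: [-0.3, 0.1, 0.3]
finger_gap: 0.0853
finger_force: 0.0
```

Run:
```python
from lib import *
s=sense();print(s['time_s'],s['tool_pos'],Ro.from_quat(s['eef_rot']).as_matrix()[:,0],s['q'].round(2))
plan([([.64,.248,.22],down(93)),([.64,.248,.10],down(93))])
```

```text
4.95 [0.54472558 0.07809981 0.22010648] [-5.04113886e-02  9.98728526e-01 -1.51428067e-04] [ 0.02  0.12  0.21  1.66 -0.    1.54]
[1.099, 0.691, 0.001] [0.0, 0.0, -0.001]
[0.0, 0.0, 0.8] [0.0, 0.0, 0.0]
```

Emit:
arm_command(delta_pos=[[0.2,0.14,0],[0.4,0.28,0],[0.6,0.42,0],[0.8,0.56,0],[1,0.69,0],[1,0.69,0],[1,0.69,0],[1,0.69,0]], rotation=[[0,0,0],[0,0,0],[0,0,0],[0,0,0],[0,0,0],[0,0,0],[0,0,0],[0,0,0]], gripper=[1,1,1,1,1,1,1,1])

```text
time_s: 5.95
tool_pos: [0.6403, 0.2331, 0.2206]
eef_rot: [0.689, 0.725, 0.0, 0.0]
ft_force: [-0.4, 0.2, -0.1]
finger_gap: 0.0853
finger_force: 0.0
```

Emit:
arm_command(delta_pos=[[0.1,0,0],[0.1,0,0.1],[0.1,0,0.25],[0.1,0,0.4],[0.1,0,0.55],[0.1,0,0.7],[0.1,0,0.8],[0.1,0,0.8]], rotation=[[0,0,0],[0,0,0],[0,0,0],[0,0,0],[0,0,0],[0,0,0],[0,0,0],[0,0,0]], gripper=[1,1,1,1,1,1,1,1])

```text
time_s: 6.95
tool_pos: [0.6385, 0.2493, 0.0981]
eef_rot: [0.688, 0.725, -0.001, -0.001]
ft_force: [-0.0, 0.2, 0.6]
finger_gap: 0.0854
finger_force: 0.0
```

Run:
```python
from lib import *
s=sense();print(s['time_s'],s['tool_pos'],s['ft_force'])
out=[]
for n,o in(('top',(130,125)),('side',(150,200))):
    im=camera(n)['frame'][o[1]:o[1]+75,o[0]:o[0]+66,::-1]; out.append(cv2.resize(im,None,fx=6,fy=6,interpolation=cv2.INTER_CUBIC))
cv2.imwrite('pics/grasp.png',np.hstack(out))
```

```text
6.95 [0.63849538 0.24929249 0.09814454] [-0.03247924  0.22373357  0.6258232 ]
```

View pics/grasp.png

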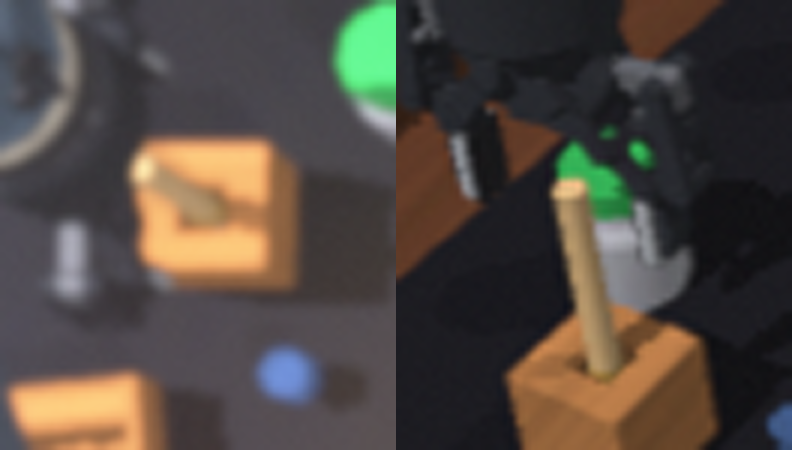

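Run:
```python
from lib import *
s=sense(); p=s['tool_pos']; R=Ro.from_quat(s['eef_rot']).as_matrix()
for lab,X in(('tipA',p+R@[0,.0425,-.013]),('tipB',p+R@[0,-.0425,-.013]),('sty158',[.64,.248,.158]),('body',p+R@[0,0,-.073])):
    a=((proj('top',X)[0]-[130,125]+.5)*6).round(); b=((proj('side',X)[0]-[150,200]+.5)*6+[396,0]).round(); print(lab,a,b)
print(s['q'],s['tau'].round(1))
for n in K:
    c=camera(n); print(n,np.abs(c['R']-RR[n]).max(),np.abs(c['t']-T[n]).max(),np.abs(c['K']-K[n]).max())
# triangulate gripper tips as seen
f=lambda p,o,x0:np.array(p)/6-.5+[0,0]+o-np.array([x0,0])/6
print(tri(f((70,290),(130,125),0),f((470,197),(150,200),396)),tri(f((160,75),(130,125),0),f((648,262),(150,200),396)))
```

```text
tipA [161.  95.] [513. 238.]
tipB [165. 281.] [674. 298.]
sty158 [136. 168.] [579. 188.]
body [121. 161.] [571. 161.]
[2.74194430e-01 4.78899338e-01 4.09216919e-01 1.50001575e+00
 8.03689336e-05 1.79286261e+00] [  0.  -48.9  31.4   0.    0.    0. ]
top 4.703570154890313e-09 3.496836722960417e-09 1.4428280792344594e-09
side 4.689150456815838e-09 4.957588728426998e-09 4.323169378039893e-09
(array([0.61592966, 0.2863978 , 0.18170222]), array([ -7.5061076 , -12.80150878,  13.92745857,   3.34648999])) (array([0.66265964, 0.23608691, 0.10616288]), array([  6.48567932,  11.12424147, -12.22440394,  -2.85003427]))
```

Run:
```python
from lib import *
s=sense(); p=s['tool_pos']; R=Ro.from_quat(s['eef_rot']).as_matrix()
out=[]
for n,o in(('top',(75,60)),('side',(130,110))):
    f=3.2; im=cv2.resize(camera(n)['frame'][o[1]:o[1]+180,o[0]:o[0]+125,::-1],None,fx=f,fy=f,interpolation=cv2.INTER_CUBIC)
    for X,c in((p+R@[0,.0425,-.013],(0,0,255)),(p+R@[0,-.0425,-.013],(255,0,255)),([.64,.248,.158],(0,255,0)),(p+R@[0,0,-.073],(255,255,0)),(p+R@[0,0,-.2],(0,255,255))):
        cv2.circle(im,tuple(np.int32((proj(n,X)[0]-o+.5)*f)),3,c,-1)
    out.append(im)
cv2.imwrite('pics/g2.png',np.hstack(out))
```

```text
(no output)
```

View pics/g2.png

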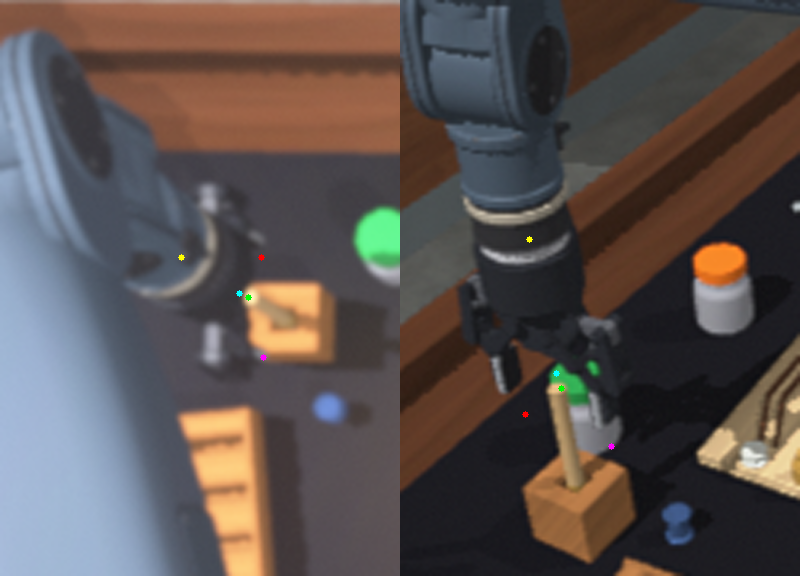

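The stylus is between the open fingers, with its top at g2 right (560,388) and the pad tips at (505,390) and (600,425). I'll close on it and lift.

Emit:
arm_command(delta_pos=[[0,0,0],[0,0,0],[0,0,0],[0,0,0],[0,0,0],[0,0,0],[0,0,0],[0,0,0]], rotation=[[0,0,0],[0,0,0],[0,0,0],[0,0,0],[0,0,0],[0,0,0],[0,0,0],[0,0,0]], gripper=[0.6,0.4,0.2,0,0,0,0,0])

```text
time_s: 8.25
tool_pos: [0.6398, 0.2493, 0.0998]
eef_rot: [0.688, 0.725, 0.0, 0.0]
ft_force: [-0.9, -0.5, 0.9]
finger_gap: 0.0122
finger_force: 58.4
```

Emit:
arm_command(delta_pos=[[0,0,0],[0,0,-0.05],[0,0,-0.15],[0,0,-0.25],[0,0,-0.35],[0,0,-0.45],[0,0,-0.53],[0,0,-0.53]], rotation=[[0,0,0],[0,0,0],[0,0,0],[0,0,0],[0,0,0],[0,0,0],[0,0,0],[0,0,0]], gripper=[0,0,0,0,0,0,0,0])

```text
time_s: 9.25
tool_pos: [0.6406, 0.2495, 0.1811]
eef_rot: [0.688, 0.725, 0.001, 0.001]
ft_force: [0.3, 0.1, -0.2]
finger_gap: 0.0124
finger_force: 58.4
```

Run:
```python
from lib import *
b=np.load('P.npy',allow_pickle=True).item()['board']
W=pl(b,np.array([[-38.2,86],[-38.2,27],[-14.2,-27],[-14.2,-88]])/1000); print(W.round(4))
plan([([*W[0,:2],.145],down(93))])
```

```text
[[ 0.503   0.0954  0.    ]
 [ 0.5065  0.0365  0.    ]
 [ 0.5337 -0.016   0.    ]
 [ 0.5374 -0.0769  0.    ]]
[-0.978, -0.97, 0.237] [0.001, -0.0, -0.0]
```

Emit:
arm_command(delta_pos=[[-0.1,-0.1,0],[-0.25,-0.25,0],[-0.45,-0.45,0],[-0.65,-0.65,0],[-0.85,-0.85,0.1],[-0.98,-0.97,0.2],[-0.98,-0.97,0.24],[-0.98,-0.97,0.24]], rotation=[[0,0,0],[0,0,0],[0,0,0],[0,0,0],[0,0,0],[0,0,0],[0,0,0],[0,0,0]], gripper=[0,0,0,0,0,0,0,0])

```text
time_s: 10.25
tool_pos: [0.5021, 0.0953, 0.1425]
eef_rot: [0.688, 0.725, -0.0, -0.0]
ft_force: [0.2, 0.3, 0.1]
finger_gap: 0.0125
finger_force: 58.6
```

Run:
```python
from lib import *
s=sense();p=s['tool_pos'];print(s['time_s'],p,s['q'].round(2))
tip=p+[0,0,-.0918]; out=[]
for n in('top','side'):
    t=proj(n,tip)[0]; o=np.int32(t)-[30,42]; print(n,t,o)
    im=cv2.resize(camera(n)['frame'][o[1]:o[1]+66,o[0]:o[0]+66,::-1],None,fx=6,fy=6,interpolation=cv2.INTER_CUBIC)
    out.append(im); print('pred tip in crop',((t-o+.5)*6).round(), 'top', ((proj(n,tip+[0,0,.15])[0]-o+.5)*6).round())
cv2.imwrite('pics/tip.png',np.hstack(out))
```

```text
10.25 [0.50209585 0.09529712 0.14254377] [ 0.06  0.01 -0.07  1.5   0.    1.57]
top [216.50643084 208.29933621] [186 166]
pred tip in crop [186. 257.] top [130. 236.]
side [260.69273177 244.50259623] [230 202]
pred tip in crop [187. 258.] top [172.  -1.]
```

View pics/tip.png

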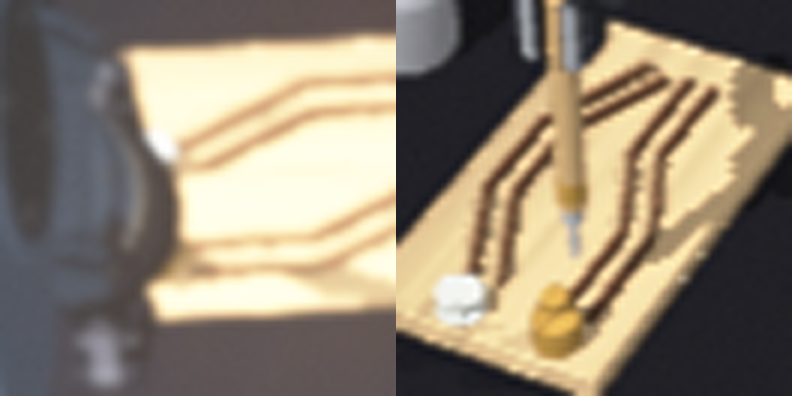

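The side view has the tip at (576,255), within about 1 px of prediction, over the A channel start. I'll lower it to just above the strips and check.

Emit:
arm_command(delta_pos=[[0,0,0.02],[0,0,0.05],[0,0,0.08],[0,0,0.11],[0,0,0.14],[0,0,0.165],[0,0,0.165],[0,0,0.165]], rotation=[[0,0,0],[0,0,0],[0,0,0],[0,0,0],[0,0,0],[0,0,0],[0,0,0],[0,0,0]], gripper=[0,0,0,0,0,0,0,0])

```text
time_s: 11.35
tool_pos: [0.5022, 0.0949, 0.1186]
eef_rot: [0.688, 0.725, 0.0, 0.0]
ft_force: [0.3, 0.8, -0.4]
finger_gap: 0.0122
finger_force: 58.6
```

Run:
```python
from lib import *
s=sense();p=s['tool_pos'];print(s['time_s'],p,s['ft_force'])
b=np.load('P.npy',allow_pickle=True).item()['board']
o=np.array([225,205]);f=9
im=cv2.resize(np.mean([camera('side')['frame'][o[1]:o[1]+64,o[0]:o[0]+84,::-1].astype(float) for _ in range(3)],0).astype(np.uint8),None,fx=f,fy=f,interpolation=cv2.INTER_CUBIC)
for z,c in((.014,(255,0,0)),(.02,(0,200,0))):
    cv2.polylines(im,[np.int32((proj('side',pl(b,np.array([[-38.2,85],[-38.2,27],[-14.2,-27],[-14.2,-85]])/1000,z))-o+.5)*f)],False,c,1)
t=(proj('side',p+[0,0,-.0918])[0]-o+.5)*f; cv2.circle(im,tuple(np.int32(t)),3,(0,0,255),-1); print(t)
cv2.imwrite('pics/tip2.png',im)
```

```text
11.35 [0.50215695 0.0949075  0.11859207] [ 0.31780252  0.78533873 -0.44128703]
[329.6279949  416.03056671]
```

View pics/tip2.png

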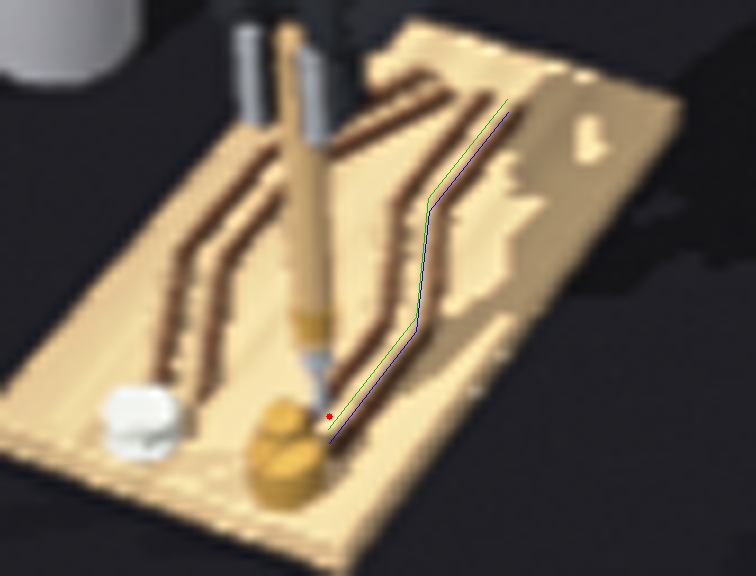

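The tip at (322,408) and the channel both sit about 7 px left of their predictions, so that is a shared camera bias and the tip is aligned with channel A. Lowering it in.

Emit:
arm_command(delta_pos=[[0,0.005,0.01],[0,0.005,0.025],[0,0.005,0.04],[0,0.005,0.055],[0,0.005,0.065],[0,0.005,0.073],[0,0.005,0.073],[0,0.005,0.073]], rotation=[[0,0,0],[0,0,0],[0,0,0],[0,0,0],[0,0,0],[0,0,0],[0,0,0],[0,0,0]], gripper=[0,0,0,0,0,0,0,0])

```text
time_s: 12.5
tool_pos: [0.5029, 0.095, 0.1076]
eef_rot: [0.688, 0.725, 0.0, 0.0]
ft_force: [-0.6, -0.3, 0.1]
finger_gap: 0.0124
finger_force: 58.6
```

Emit:
arm_command(delta_pos=[[0,0,0.002],[0,0,0.004],[0,0,0.007],[0,0,0.01],[0,0,0.01],[0,0,0.01],[0,0,0.01],[0,0,0.01]], rotation=[[0,0,0],[0,0,0],[0,0,0],[0,0,0],[0,0,0],[0,0,0],[0,0,0],[0,0,0]], gripper=[0,0,0,0,0,0,0,0])

```text
time_s: 13.5
tool_pos: [0.5029, 0.0949, 0.1061]
eef_rot: [0.688, 0.725, 0.0, 0.0]
ft_force: [0.9, -0.2, 0.1]
finger_gap: 0.0118
finger_force: 58.6
```

No contact yet, so the tip is about 0–1 mm above the floor. Tracing at about 3.6 cm/s.

Emit:
arm_command(delta_pos=[[-0.015,0,-0.002],[-0.04,0,-0.002],[-0.07,0,-0.002],[-0.1,0.001,-0.002],[-0.13,0.001,-0.002],[-0.16,0.001,-0.002],[-0.19,0.001,-0.002],[-0.22,0.002,-0.002]], rotation=[[0,0,0],[0,0,0],[0,0,0],[0,0,0],[0,0,0],[0,0,0],[0,0,0],[0,0,0]], gripper=[0,0,0,0,0,0,0,0])

```text
time_s: 14.5
tool_pos: [0.5048, 0.0617, 0.1063]
eef_rot: [0.688, 0.725, -0.0, -0.0]
ft_force: [0.1, -0.5, -1.1]
finger_gap: 0.0126
finger_force: 58.6
```

Emit:
arm_command(delta_pos=[[-0.03,0,0],[-0.06,0.001,0],[-0.09,0.001,0],[-0.12,0.001,0],[-0.15,0.001,0],[-0.175,0.002,0],[-0.202,0.014,0],[-0.229,0.026,0]], rotation=[[0,0,0],[0,0,0],[0,0,0],[0,0,0],[0,0,0],[0,0,0],[0,0,0],[0,0,0]], gripper=[0,0,0,0,0,0,0,0])

```text
time_s: 15.5
tool_pos: [0.5107, 0.0277, 0.1063]
eef_rot: [0.688, 0.725, 0.0, 0.0]
ft_force: [0.1, -0.4, -0.7]
finger_gap: 0.0123
finger_force: 58.6
```

Emit:
arm_command(delta_pos=[[-0.027,0.0122,0],[-0.054,0.0244,0],[-0.081,0.0366,0],[-0.108,0.0488,0],[-0.135,0.061,0],[-0.162,0.0732,0],[-0.189,0.0854,0],[-0.216,0.0976,0]], rotation=[[0,0,0],[0,0,0],[0,0,0],[0,0,0],[0,0,0],[0,0,0],[0,0,0],[0,0,0]], gripper=[0,0,0,0,0,0,0,0])

```text
time_s: 16.5
tool_pos: [0.5269, -0.004, 0.1063]
eef_rot: [0.688, 0.725, -0.0, -0.0]
ft_force: [0.1, 0.2, -0.5]
finger_gap: 0.0122
finger_force: 58.6
```

Emit:
arm_command(delta_pos=[[-0.027,0.0122,0],[-0.054,0.0244,0],[-0.087,0.0394,0],[-0.117,0.04,0],[-0.147,0.04,0],[-0.177,0.04,0],[-0.207,0.041,0],[-0.237,0.041,0]], rotation=[[0,0,0],[0,0,0],[0,0,0],[0,0,0],[0,0,0],[0,0,0],[0,0,0],[0,0,0]], gripper=[0,0,0,0,0,0,0,0])

```text
time_s: 17.5
tool_pos: [0.5348, -0.0392, 0.1064]
eef_rot: [0.688, 0.725, 0.0, 0.0]
ft_force: [-0.3, 0.2, 0.2]
finger_gap: 0.0119
finger_force: 58.6
```

Emit:
arm_command(delta_pos=[[-0.03,0,0],[-0.06,0,0],[-0.09,0.001,0],[-0.12,0.001,0],[-0.15,0.001,0],[-0.18,0.001,0],[-0.21,0.002,0],[-0.24,0.002,0]], rotation=[[0,0,0],[0,0,0],[0,0,0],[0,0,0],[0,0,0],[0,0,0],[0,0,0],[0,0,0]], gripper=[0,0,0,0,0,0,0,0])

```text
time_s: 18.5
tool_pos: [0.537, -0.0751, 0.1063]
eef_rot: [0.688, 0.725, -0.0, -0.0]
ft_force: [-0.7, 0.1, -0.8]
finger_gap: 0.0123
finger_force: 58.6
```

Emit:
arm_command(delta_pos=[[-0.02,0,0],[-0.03,0,0],[-0.03,0,0],[-0.03,0,-0.02],[-0.03,0,-0.1],[-0.03,0,-0.2],[-0.03,0,-0.35],[-0.03,0,-0.5]], rotation=[[0,0,0],[0,0,0],[0,0,0],[0,0,0],[0,0,0],[0,0,0],[0,0,0],[0,0,0]], gripper=[0,0,0,0,0,0,0,0])

```text
time_s: 19.5
tool_pos: [0.5376, -0.0793, 0.1834]
eef_rot: [0.688, 0.725, 0.0, 0.001]
ft_force: [0.8, 0.4, -0.5]
finger_gap: 0.0122
finger_force: 58.6
```

Run:
```python
from lib import *
s=sense();p=s['tool_pos'];print(s['time_s'],p)
# earlier grasp: tcp .6398,.2493
plan([([.6,.1,.19],down(93)),([.6398,.2475,.19],down(93)),([.6398,.2475,.103],down(93))])
```

```text
19.5 [ 0.53759109 -0.0793383   0.18341755]
[1.172, 0.478, -0.044] [0.0, 0.0, -0.0]
[0.968, 0.316, 0.0] [0.0, 0.0, 0.0]
[0.0, 0.0, 0.58] [0.0, 0.0, 0.0]
```

Emit:
arm_command(delta_pos=[[0.1,0.04,-0.05],[0.25,0.1,-0.05],[0.45,0.17,-0.05],[0.65,0.25,-0.05],[0.85,0.33,-0.05],[1,0.38,-0.05],[1,0.38,-0.05],[1,0.38,-0.05]], rotation=[[0,0,0],[0,0,0],[0,0,0],[0,0,0],[0,0,0],[0,0,0],[0,0,0],[0,0,0]], gripper=[0,0,0,0,0,0,0,0])

```text
time_s: 20.5
tool_pos: [0.5862, 0.0737, 0.1887]
eef_rot: [0.688, 0.725, -0.0, -0.0]
ft_force: [-1.1, -1.1, 0.4]
finger_gap: 0.0123
finger_force: 58.6
```

Emit:
arm_command(delta_pos=[[0.15,0.06,0],[0.35,0.13,0],[0.55,0.21,0],[0.75,0.29,0],[0.9,0.35,0],[1,0.38,0],[1,0.38,0],[1,0.38,0]], rotation=[[0,0,0],[0,0,0],[0,0,0],[0,0,0],[0,0,0],[0,0,0],[0,0,0],[0,0,0]], gripper=[0,0,0,0,0,0,0,0])

```text
time_s: 21.5
tool_pos: [0.6354, 0.2252, 0.1889]
eef_rot: [0.689, 0.725, -0.0, 0.0]
ft_force: [0.4, -1.7, -0.2]
finger_gap: 0.0123
finger_force: 58.6
```

Emit:
arm_command(delta_pos=[[0.07,0.02,0],[0.14,0.035,0],[0.14,0.035,0],[0.14,0.035,0],[0.14,0.035,0],[0.14,0.035,0],[0.14,0.035,0],[0.14,0.035,0]], rotation=[[0,0,0],[0,0,0],[0,0,0],[0,0,0],[0,0,0],[0,0,0],[0,0,0],[0,0,0]], gripper=[0,0,0,0,0,0,0,0])

```text
time_s: 22.5
tool_pos: [0.6396, 0.2474, 0.1888]
eef_rot: [0.689, 0.725, 0.0, 0.0]
ft_force: [0.6, 0.9, -0.3]
finger_gap: 0.0122
finger_force: 58.6
```

Run:
```python
from lib import *
s=sense();p=s['tool_pos'];print(s['time_s'],p)
plan([([.6402,.2485,.1002],down(93))])
```

```text
22.5 [0.63961074 0.24738453 0.18884866]
[0.007, 0.004, 0.591] [0.0, -0.0, -0.0]
```

Emit:
arm_command(delta_pos=[[0.007,0.004,0.07],[0.007,0.004,0.16],[0.007,0.004,0.26],[0.007,0.004,0.36],[0.007,0.004,0.45],[0.007,0.004,0.53],[0.007,0.004,0.583],[0.007,0.004,0.583]], rotation=[[0,0,0],[0,0,0],[0,0,0],[0,0,0],[0,0,0],[0,0,0],[0,0,0],[0,0,0]], gripper=[0,0,0,0,0,0,0,0])

```text
time_s: 23.5
tool_pos: [0.64, 0.2485, 0.1009]
eef_rot: [0.688, 0.725, -0.0, -0.0]
ft_force: [-0.6, 0.4, -0.2]
finger_gap: 0.0123
finger_force: 58.8
```

Emit:
arm_command(delta_pos=[[0,0,0],[0,0,0],[0,0,0],[0,0,0],[0,0,0],[0,0,0],[0,0,0],[0,0,0]], rotation=[[0,0,0],[0,0,0],[0,0,0],[0,0,0],[0,0,0],[0,0,0],[0,0,0],[0,0,0]], gripper=[0,0.15,0.3,0.5,0.7,1,1,1])

```text
time_s: 24.5
tool_pos: [0.6402, 0.2486, 0.1013]
eef_rot: [0.688, 0.725, -0.0, 0.0]
ft_force: [0.4, 0.9, -0.2]
finger_gap: 0.0854
finger_force: 0.0
```

Emit:
arm_command(delta_pos=[[0,0,-0.05],[0,0,-0.15],[0,0,-0.3],[0,0,-0.45],[0,0,-0.6],[0,0,-0.75],[0,0,-0.85],[0,0,-0.85]], rotation=[[0,0,0],[0,0,0],[0,0,0],[0,0,0],[0,0,0],[0,0,0],[0,0,0],[0,0,0]], gripper=[1,1,1,1,1,1,1,1])

```text
time_s: 25.5
tool_pos: [0.6414, 0.2489, 0.2323]
eef_rot: [0.688, 0.725, 0.002, 0.001]
ft_force: [0.7, -0.1, -0.3]
finger_gap: 0.0851
finger_force: 0.0
```

The stylus is back in its stand. Next I'll detect the templates automatically and plan the first tilted pick.

```bash
cat >> lib.py <<'E'
TH=np.radians(30)
def detect():
    """plates right of the board: list of (x,y,u) with u the long-axis direction nearest +y"""
    xs,ys=np.meshgrid(np.arange(.68,.30,-.001),np.arange(-.14,-.56,-.001),indexing='ij')
    m=proj('top',np.c_[xs.ravel(),ys.ravel(),np.full(xs.size,.007)]).astype(np.float32)
    I=cv2.remap(camera('top')['frame'],m[:,0].reshape(xs.shape),m[:,1].reshape(xs.shape),cv2.INTER_LINEAR)
    h=cv2.cvtColor(I,cv2.COLOR_RGB2HSV); k=cv2.inRange(h,(10,30,130),(35,200,255)); k=cv2.morphologyEx(k,cv2.MORPH_CLOSE,np.ones((9,9)))
    o=[]
    for c in cv2.findContours(k,cv2.RETR_EXTERNAL,cv2.CHAIN_APPROX_NONE)[0]:
        if cv2.contourArea(c)<2500: continue
        q=cv2.boxPoints(cv2.minAreaRect(c)); w=np.c_[.68-.001*q[:,1],-.14-.001*q[:,0]]
        e=w[1]-w[0],w[2]-w[1]; l=max(e,key=np.linalg.norm); u=l/np.linalg.norm(l); u*=np.sign(u[1])
        o.append((w.mean(0).round(4),u.round(4),(np.linalg.norm(e,axis=1)*1000).round()))
    return o
def mk(z,y): z,y=np.array(z,float),np.array(y,float); return Ro.from_matrix(np.c_[np.cross(y,z),y,z])
def pick(c,u,h=.003,s=.030,back=0):
    u=np.array([u[0],u[1],0]); z=u*np.sin(TH)-np.array([0,0,np.cos(TH)])
    return np.array([c[0],c[1],h])-(.05-s)*u-back*z, mk(z,np.cross(u,[0,0,1]))
def place(rk,xs,z=.079,dx=.0005,dy=0):
    X=np.array([np.cos(rk[2]),np.sin(rk[2]),0]);Y=np.array([-X[1],X[0],0])
    p=pl(rk,[[xs+dx,dy]],z)[0]; return p,mk(np.cos(TH)*X-np.sin(TH)*np.array([0,0,1]),Y)
E
python3 - <<'E'
from lib import *
print(detect()); s=sense(); p0=s['tool_pos'];R0=Ro.from_quat(s['eef_rot'])
D=min(detect(),key=lambda d:np.hypot(d[0][0]-.449,d[0][1]+.214))
P,R=pick(D[0],D[1]); Q,_=pick(D[0],D[1],back=.1); print(P,Q)
plan([([.55,.12,.23],R0),([.45,-.01,.23],R0),([.44,-.15,.2],R0),(Q,R),(P,R)])
E
```

```text
[(array([ 0.4081, -0.3673], dtype=float32), array([0.3328, 0.943 ], dtype=float32), array([ 55., 105.], dtype=float32)), (array([ 0.4487, -0.2139], dtype=float32), array([-0.0408,  0.9992], dtype=float32), array([108.,  58.], dtype=float32)), (array([ 0.5957, -0.233 ], dtype=float32), array([-0.0624,  0.9981], dtype=float32), array([107.,  55.], dtype=float32))]
[ 0.44950001 -0.233884    0.003     ] [ 0.45150001 -0.283844    0.08960254]
[-0.825, -0.647, -0.005] [-0.001, 0.0, 0.0]
[-0.831, -0.711, -0.003] [0.0, 0.0, 0.0]
[-0.929, -0.116, 0.199] [0.0, 0.0, 0.0]
[-0.896, 0.028, 0.735] [-0.0, 0.166, 0.004]
[0.0, -0.0, 0.667] [0.0, 0.0, 0.0]
```

Emit:
arm_command(delta_pos=[[-0.2,-0.16,0],[-0.4,-0.32,0],[-0.6,-0.48,0],[-0.83,-0.65,0],[-0.83,-0.65,0],[-0.83,-0.65,0],[-0.83,-0.65,0],[-0.83,-0.65,0]], rotation=[[0,0,0],[0,0,0],[0,0,0],[0,0,0],[0,0,0],[0,0,0],[0,0,0],[0,0,0]], gripper=[1,1,1,1,1,1,1,1])

```text
time_s: 26.6
tool_pos: [0.5497, 0.1199, 0.2286]
eef_rot: [0.688, 0.726, -0.0, -0.0]
ft_force: [0.5, -0.1, -0.2]
finger_gap: 0.0855
finger_force: 0.0
```

Emit:
arm_command(delta_pos=[[-0.2,-0.17,0],[-0.4,-0.35,0],[-0.6,-0.53,0],[-0.83,-0.71,0],[-0.83,-0.71,0],[-0.83,-0.71,0],[-0.83,-0.71,0],[-0.83,-0.71,0]], rotation=[[0,0,0],[0,0,0],[0,0,0],[0,0,0],[0,0,0],[0,0,0],[0,0,0],[0,0,0]], gripper=[1,1,1,1,1,1,1,1])

```text
time_s: 27.6
tool_pos: [0.4498, -0.01, 0.2287]
eef_rot: [0.688, 0.726, -0.0, -0.0]
ft_force: [-0.4, 0.1, -0.0]
finger_gap: 0.0854
finger_force: 0.0
```

Emit:
arm_command(delta_pos=[[-0.2,0,0],[-0.4,0,0],[-0.6,-0.05,0.1],[-0.8,-0.1,0.2],[-0.93,-0.12,0.2],[-0.93,-0.12,0.2],[-0.93,-0.12,0.2],[-0.93,-0.12,0.2]], rotation=[[0,0,0],[0,0,0],[0,0,0],[0,0,0],[0,0,0],[0,0,0],[0,0,0],[0,0,0]], gripper=[1,1,1,1,1,1,1,1])

```text
time_s: 28.6
tool_pos: [0.4391, -0.1502, 0.1992]
eef_rot: [0.688, 0.726, 0.0, 0.0]
ft_force: [0.0, -0.3, -0.1]
finger_gap: 0.0852
finger_force: 0.0
```

Emit:
arm_command(delta_pos=[[-0.2,0,0.1],[-0.4,0,0.2],[-0.6,0.01,0.35],[-0.8,0.02,0.5],[-0.9,0.03,0.65],[-0.9,0.03,0.735],[-0.9,0.03,0.735],[-0.9,0.03,0.735]], rotation=[[0,0.04,0],[0,0.08,0],[0,0.12,0],[0,0.15,0],[0,0.166,0.004],[0,0.166,0.004],[0,0.166,0.004],[0,0.166,0.004]], gripper=[1,1,1,1,1,1,1,1])

```text
time_s: 29.6
tool_pos: [0.451, -0.2847, 0.0907]
eef_rot: [0.669, 0.697, 0.177, -0.186]
ft_force: [0.4, -0.6, 0.3]
finger_gap: 0.0856
finger_force: 0.0
```

Run:
```python
from lib import *
s=sense();print(s['time_s'],s['tool_pos'],s['q'].round(2))
P,R=pick((.4487,-.2139),(-.0408,.9992)); plan([(P,R)])
```

```text
29.6 [ 0.45102822 -0.28467512  0.0906691 ] [-0.88  0.51  0.32  1.81  0.3   0.58]
[0.004, 0.005, 0.676] [-0.001, 0.001, 0.0]
```

Emit:
arm_command(delta_pos=[[0,0,0.1],[0,0,0.2],[0,0,0.3],[0,0,0.4],[0,0,0.5],[0,0,0.6],[0.004,0.005,0.676],[0.004,0.005,0.676]], rotation=[[0,0,0],[0,0,0],[0,0,0],[0,0,0],[0,0,0],[0,0,0],[0,0,0],[0,0,0]], gripper=[1,1,1,1,1,1,1,1])

```text
time_s: 30.6
tool_pos: [0.448, -0.2334, -0.0]
eef_rot: [0.669, 0.696, 0.178, -0.188]
ft_force: [-0.9, -0.6, -0.3]
finger_gap: 0.0856
finger_force: 0.0
```

Emit:
arm_command(delta_pos=[[0,0,0],[0,0,0],[0,0,0],[0,0,0],[0,0,0],[0,0,0],[0,0,0],[0,0,0]], rotation=[[0,0,0],[0,0,0],[0,0,0],[0,0,0],[0,0,0],[0,0,0],[0,0,0],[0,0,0]], gripper=[0.9,0.8,0.7,0.6,0.5,0.4,0.3,0.3])

```text
time_s: 31.6
tool_pos: [0.4486, -0.2345, 0.001]
eef_rot: [0.67, 0.696, 0.177, -0.187]
ft_force: [-0.5, 0.9, 0.4]
finger_gap: 0.0257
finger_force: 0.0
```

Run:
```python
from lib import *
s=sense(); p=s['tool_pos']; t=proj('side',p)[0]; o=np.int32(t)-[45,45]; f=7; tt=proj('top',p)[0]; o2=np.int32(tt)-[35,45]
a=cv2.resize(camera('side')['frame'][o[1]:o[1]+75,o[0]:o[0]+75,::-1],None,fx=f,fy=f,interpolation=cv2.INTER_CUBIC)
b=cv2.resize(camera('top')['frame'][o2[1]:o2[1]+75,o2[0]:o2[0]+38,::-1],None,fx=f,fy=f,interpolation=cv2.INTER_CUBIC)
cv2.circle(a,tuple(np.int32((t-o+.5)*f)),3,(0,0,255),-1);cv2.circle(b,tuple(np.int32((tt-o2+.5)*f)),3,(0,0,255),-1)
cv2.imwrite('pics/miss.png',np.hstack([a,b])); print([d[:2] for d in detect()])
```

```text
[(array([ 0.4486, -0.214 ], dtype=float32), array([-0.0303,  0.9995], dtype=float32)), (array([ 0.5945, -0.233 ], dtype=float32), array([-0.0634,  0.998 ], dtype=float32))]
```

View pics/miss.png

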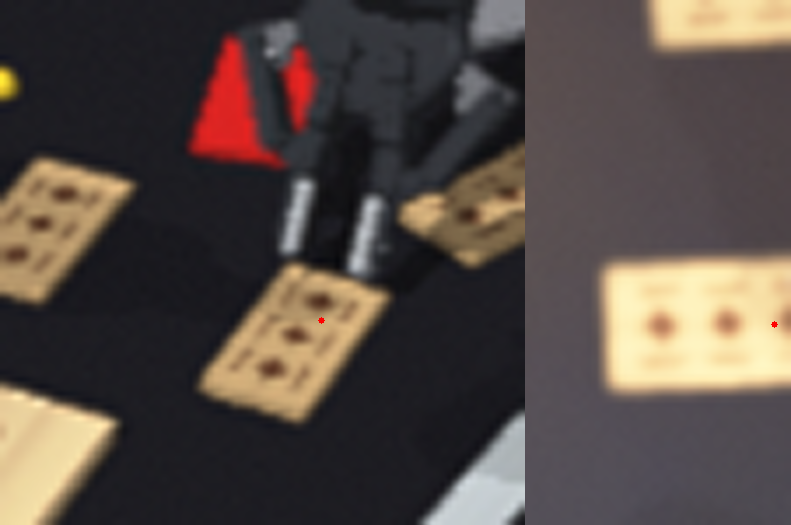

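The image shows the pad ends at (290,252) and (358,272), well short of the reported TCP at (321,320). The plate hasn't moved. I'll estimate the real tip offset along the tool.

Run:
```python
from lib import *
s=sense(); p=s['tool_pos']; R=Ro.from_quat(s['eef_rot']).as_matrix()
o=np.int32(proj('side',p)[0])-[45,45]
for g in(.0128,-.0128): print([ (d,((proj('side',p+R@[0,g,-d/1000])[0]-o+.5)*7).round().tolist()) for d in(0,10,15,20,25,45)])
```

```text
[(0, [296.0, 313.0]), (10, [301.0, 293.0]), (15, [303.0, 282.0]), (20, [306.0, 272.0]), (25, [309.0, 262.0]), (45, [319.0, 220.0])]
[(0, [346.0, 328.0]), (10, [352.0, 307.0]), (15, [354.0, 297.0]), (20, [357.0, 287.0]), (25, [359.0, 276.0]), (45, [370.0, 235.0])]
```

Emit:
arm_command(delta_pos=[[0,0,0],[0,0,0],[0,0,0],[0,0,0.02],[0,0,0.04],[0,0,0.06],[0,0,0.08],[0,0,0.08]], rotation=[[0,0,0],[0,0,0],[0,0,0],[0,0,0],[0,0,0],[0,0,0],[0,0,0],[0,0,0]], gripper=[0.75,0.75,0.75,0.75,0.75,0.75,0.75,0.75])

```text
time_s: 32.75
tool_pos: [0.4481, -0.2282, -0.0097]
eef_rot: [0.67, 0.696, 0.178, -0.187]
ft_force: [-0.1, 0.1, 0.2]
finger_gap: 0.064
finger_force: 0.0
```

Emit:
arm_command(delta_pos=[[0,0,0.005],[0,0,0.01],[0,0,0.015],[0,0,0.02],[0,0,0.025],[0,0,0.03],[0,0,0.03],[0,0,0.03]], rotation=[[0,0,0],[0,0,0],[0,0,0],[0,0,0],[0,0,0],[0,0,0],[0,0,0],[0,0,0]], gripper=[0.75,0.75,0.75,0.75,0.75,0.75,0.75,0.75])

```text
time_s: 33.75
tool_pos: [0.4483, -0.2263, -0.0133]
eef_rot: [0.67, 0.696, 0.177, -0.187]
ft_force: [-0.6, -0.0, -0.6]
finger_gap: 0.0643
finger_force: 0.0
```

Emit:
arm_command(delta_pos=[[0,0,0.004],[0,0,0.008],[0,0,0.012],[0,0,0.016],[0,0,0.02],[0,0,0.02],[0,0,0.02],[0,0,0.02]], rotation=[[0,0,0],[0,0,0],[0,0,0],[0,0,0],[0,0,0],[0,0,0],[0,0,0],[0,0,0]], gripper=[0.75,0.75,0.75,0.75,0.75,0.75,0.75,0.75])

```text
time_s: 34.75
tool_pos: [0.4482, -0.2249, -0.0159]
eef_rot: [0.67, 0.696, 0.177, -0.187]
ft_force: [0.1, 0.0, -0.5]
finger_gap: 0.0639
finger_force: 0.0
```

Emit:
arm_command(delta_pos=[[0,0,0.004],[0,0,0.008],[0,0,0.012],[0,0,0.016],[0,0,0.02],[0,0,0.02],[0,0,0.02],[0,0,0.02]], rotation=[[0,0,0],[0,0,0],[0,0,0],[0,0,0],[0,0,0],[0,0,0],[0,0,0],[0,0,0]], gripper=[0.75,0.75,0.75,0.75,0.75,0.75,0.75,0.75])

```text
time_s: 35.75
tool_pos: [0.4481, -0.2234, -0.0185]
eef_rot: [0.67, 0.696, 0.177, -0.187]
ft_force: [-0.2, -0.4, -0.6]
finger_gap: 0.0644
finger_force: 0.0
```

Emit:
arm_command(delta_pos=[[0,0,0.004],[0,0,0.008],[0,0,0.012],[0,0,0.016],[0,0,0.02],[0,0,0.02],[0,0,0.02],[0,0,0.02]], rotation=[[0,0,0],[0,0,0],[0,0,0],[0,0,0],[0,0,0],[0,0,0],[0,0,0],[0,0,0]], gripper=[0.75,0.75,0.75,0.75,0.75,0.75,0.75,0.75])

```text
time_s: 36.75
tool_pos: [0.448, -0.2219, -0.0211]
eef_rot: [0.67, 0.696, 0.177, -0.187]
ft_force: [0.0, -0.3, 0.2]
finger_gap: 0.0643
finger_force: 0.0
```

Run:
```python
from lib import *
s=sense(); p=s['tool_pos']; R=Ro.from_quat(s['eef_rot']).as_matrix(); print(p,s['ft_force'])
o=np.array([330,125]); f=8
a=cv2.resize(camera('side')['frame'][o[1]:o[1]+70,o[0]-40:o[0]+55,::-1],None,fx=f,fy=f,interpolation=cv2.INTER_CUBIC)
cv2.imwrite('pics/near.png',a); print(proj('side',p)[0])
for g in(.032,-.032): print([(d,((proj('side',p+R@[0,g,-d/1000])[0]-o+[40,0]+.5)*f).round().tolist()) for d in(20,25,30)])
```

```text
[ 0.44804655 -0.22189137 -0.02110279] [ 0.03788531 -0.27269774  0.15816365]
[327.50168897 208.767909  ]
[(20, [244.0, 606.0]), (25, [247.0, 594.0]), (30, [250.0, 583.0])]
[(20, [389.0, 649.0]), (25, [392.0, 637.0]), (30, [395.0, 625.0])]
```

View pics/near.png

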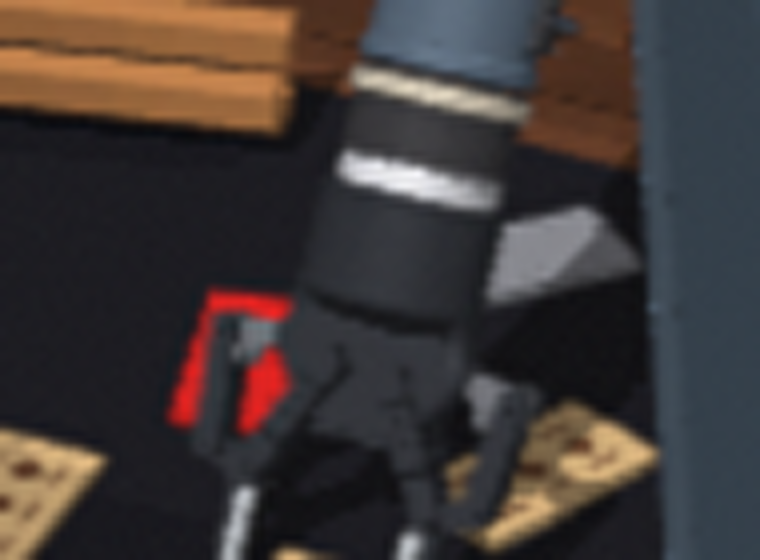

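That crop cut off the fingertips, so it doesn't help. I'll try closing at this depth, with the gap and force readings to tell whether it gripped.

Emit:
arm_command(delta_pos=[[0,0,0],[0,0,0],[0,0,0],[0,0,0],[0,0,0],[0,0,0],[0,0,0],[0,0,0]], rotation=[[0,0,0],[0,0,0],[0,0,0],[0,0,0],[0,0,0],[0,0,0],[0,0,0],[0,0,0]], gripper=[0.7,0.65,0.6,0.55,0.5,0.5,0.5,0.5])

```text
time_s: 37.8
tool_pos: [0.4483, -0.2223, -0.0206]
eef_rot: [0.67, 0.697, 0.177, -0.186]
ft_force: [-1.2, -3.1, 5.3]
finger_gap: 0.0472
finger_force: 61.2
```

Gripped: the gap reads about 47 mm, matching the stylus offset for a 50 mm plate, with 61 N. Lifting and planning the transfer to the far slot.

Emit:
arm_command(delta_pos=[[0,0,0],[0.02,0,-0.035],[0.06,0,-0.104],[0.12,0,-0.208],[0.2,0,-0.346],[0.3,0,-0.52],[0.4,0,-0.693],[0.4,0,-0.693]], rotation=[[0,0,0],[0,0,0],[0,0,0],[0,0,0],[0,0,0],[0,0,0],[0,0,0],[0,0,0]], gripper=[0.5,0.5,0.5,0.5,0.5,0.5,0.5,0.5])

```text
time_s: 38.8
tool_pos: [0.4501, -0.2231, 0.1025]
eef_rot: [0.67, 0.697, 0.177, -0.184]
ft_force: [-0.6, 0.7, -0.0]
finger_gap: 0.0469
finger_force: 61.6
```

Run:
```python
from lib import *
from scipy.spatial.transform import Slerp
rk=np.load('P.npy',allow_pickle=True).item()['rack']
s=sense(); p=s['tool_pos']; R=Ro.from_quat(s['eef_rot']); print(s['time_s'],p,s['finger_gap'],s['finger_force'],s['q'].round(2))
Q,F=place(rk,.0675,z=.2,dx=.0241); print(Q,(R.inv()*F).magnitude()*57.3)
S=Slerp([0,1],Ro.concatenate([R,F]))
w=[([.42,-.09,.16],S(.33)),([.40,.04,.19],S(.67)),([.43,.17,.2],F),([.47,.29,.2],F),(Q,F)]
plan(w); print([ (S(t).as_matrix()[:,2]).round(2) for t in(0,.33,.67,1)])
```

```text
38.8 [ 0.45005935 -0.22307791  0.10250035] 0.04692989551458765 61.5843665599823 [-0.82  0.38  0.18  1.77  0.33  0.64]
[0.55463434 0.3236401  0.2       ] 121.91304369219732
[0.967, -0.164, 0.108] [-0.049, -0.123, -0.18]
[0.814, 0.379, -0.058] [-0.05, -0.127, -0.186]
[0.236, 0.856, 0.089] [-0.049, -0.123, -0.18]
[-0.175, 0.767, 0.303] [0.0, 0.0, 0.0]
[-0.292, 0.164, 0.506] [0.0, 0.0, 0.0]
[array([-0.02,  0.49, -0.87]), array([ 0.24,  0.19, -0.95]), array([ 0.6 ,  0.03, -0.8 ]), array([ 0.86,  0.09, -0.5 ])]
```

Emit:
arm_command(delta_pos=[[0.15,-0.03,0.02],[0.3,-0.05,0.03],[0.45,-0.08,0.05],[0.6,-0.1,0.07],[0.75,-0.13,0.09],[0.9,-0.15,0.1],[0.967,-0.164,0.108],[0.967,-0.164,0.108]], rotation=[[-0.007,-0.018,-0.026],[-0.014,-0.035,-0.051],[-0.021,-0.053,-0.077],[-0.028,-0.07,-0.103],[-0.035,-0.088,-0.129],[-0.042,-0.105,-0.154],[-0.049,-0.123,-0.18],[-0.049,-0.123,-0.18]], gripper=[0.5,0.5,0.5,0.5,0.5,0.5,0.5,0.5])

```text
time_s: 39.8
tool_pos: [0.4178, -0.0876, 0.1572]
eef_rot: [0.483, 0.862, 0.144, 0.056]
ft_force: [0.7, -0.4, -0.5]
finger_gap: 0.0469
finger_force: 61.7
```

Emit:
arm_command(delta_pos=[[0.12,0.05,-0.01],[0.24,0.11,-0.02],[0.36,0.17,-0.03],[0.48,0.22,-0.04],[0.6,0.28,-0.05],[0.72,0.34,-0.055],[0.814,0.379,-0.058],[0.814,0.379,-0.058]], rotation=[[-0.007,-0.018,-0.027],[-0.014,-0.036,-0.053],[-0.021,-0.054,-0.08],[-0.029,-0.073,-0.106],[-0.036,-0.091,-0.133],[-0.043,-0.109,-0.16],[-0.05,-0.127,-0.186],[-0.05,-0.127,-0.186]], gripper=[0.5,0.5,0.5,0.5,0.5,0.5,0.5,0.5])

```text
time_s: 40.8
tool_pos: [0.4265, 0.0453, 0.1941]
eef_rot: [0.23, 0.927, 0.087, 0.283]
ft_force: [-0.7, 0.7, -1.2]
finger_gap: 0.0474
finger_force: 61.8
```

Emit:
arm_command(delta_pos=[[0.03,0.12,0.01],[0.07,0.24,0.03],[0.1,0.36,0.04],[0.13,0.49,0.05],[0.17,0.61,0.06],[0.2,0.73,0.08],[0.236,0.856,0.089],[0.236,0.856,0.089]], rotation=[[-0.007,-0.018,-0.026],[-0.014,-0.035,-0.051],[-0.021,-0.053,-0.077],[-0.028,-0.07,-0.103],[-0.035,-0.088,-0.129],[-0.042,-0.105,-0.154],[-0.049,-0.123,-0.18],[-0.049,-0.123,-0.18]], gripper=[0.5,0.5,0.5,0.5,0.5,0.5,0.5,0.5])

```text
time_s: 41.8
tool_pos: [0.4911, 0.2073, 0.201]
eef_rot: [-0.039, 0.883, 0.014, 0.468]
ft_force: [0.1, -0.1, -0.6]
finger_gap: 0.0472
finger_force: 61.9
```

Emit:
arm_command(delta_pos=[[-0.03,0.13,0.05],[-0.06,0.26,0.1],[-0.09,0.38,0.15],[-0.12,0.51,0.2],[-0.15,0.64,0.25],[-0.175,0.767,0.303],[-0.175,0.767,0.303],[-0.175,0.767,0.303]], rotation=[[0,0,0],[0,0,0],[0,0,0],[0,0,0],[0,0,0],[0,0,0],[0,0,0],[0,0,0]], gripper=[0.5,0.5,0.5,0.5,0.5,0.5,0.5,0.5])

```text
time_s: 42.8
tool_pos: [0.5355, 0.3253, 0.2005]
eef_rot: [-0.037, 0.881, 0.014, 0.471]
ft_force: [0.5, -0.3, -0.1]
finger_gap: 0.0475
finger_force: 61.9
```

Emit:
arm_command(delta_pos=[[-0.05,0.03,0.08],[-0.1,0.06,0.17],[-0.15,0.08,0.25],[-0.2,0.11,0.34],[-0.25,0.14,0.42],[-0.292,0.164,0.506],[-0.292,0.164,0.506],[-0.292,0.164,0.506]], rotation=[[0,0,0],[0,0,0],[0,0,0],[0,0,0],[0,0,0],[0,0,0],[0,0,0],[0,0,0]], gripper=[0.5,0.5,0.5,0.5,0.5,0.5,0.5,0.5])

```text
time_s: 43.8
tool_pos: [0.6198, 0.3575, 0.1948]
eef_rot: [-0.038, 0.881, 0.015, 0.471]
ft_force: [0.2, 1.2, -0.6]
finger_gap: 0.0472
finger_force: 61.9
```

```bash
cat > chk.py <<'E'
from lib import *
def plate(s_tcp,hn,p,R,z=0):
    """world corners of the held plate; s_tcp: mm from its end to TCP, hn: TCP's offset along the normal (pick frame), m"""
    y=R[:,1]; zt=R[:,2]; x=R[:,0]; u=x*np.cos(TH)+zt*np.sin(TH); n=x*np.sin(TH)-zt*np.cos(TH)
    c=p+u*(.05-s_tcp)-n*hn
    return c,u,n,np.array([c+a*u*.05+b*y*.025+d*n*.0035 for a,b,d in[(-1,-1,1),(-1,1,1),(1,1,1),(1,-1,1),(-1,-1,-1),(-1,1,-1),(1,1,-1),(1,-1,-1)]])
E
python3 - <<'E'
from chk import *
s=sense(); p=s['tool_pos']; R=Ro.from_quat(s['eef_rot']).as_matrix(); print(s['time_s'],p,s['finger_gap'],s['q'].round(2),R.round(2))
rk=np.load('P.npy',allow_pickle=True).item()['rack']
c,u,n,V=plate(.0417,-.0241,p,R); print(c,u.round(3),n.round(3), pl(rk,[[.0675,0]]))
out=[]
for m,f in(('side',4),('top',4)):
    t=proj(m,c)[0]; o=np.int32(t)-([50,60] if m=='side' else [50,70]); im=cv2.resize(camera(m)['frame'][o[1]:o[1]+135,o[0]:o[0]+98,::-1],None,fx=f,fy=f,interpolation=cv2.INTER_CUBIC)
    for k,col in((V[:4],(0,0,255)),(V[4:],(255,0,255))): cv2.polylines(im,[np.int32((proj(m,k)-o+.5)*f)],True,col,1)
    for xs in(.0675,): cv2.polylines(im,[np.int32((proj(m,pl(rk,np.array([[1,1],[1,-1],[-1,-1],[-1,1]])*[.006,.035]+[xs,0],.038))-o+.5)*f)],True,(0,255,0),1)
    out.append(im)
cv2.imwrite('pics/hold.png',np.hstack(out))
E
```

```text
43.8 [0.61978733 0.35754811 0.19477891] 0.04716832618123551 [ 0.64 -0.27 -0.6   0.34 -0.46  0.33] [[-0.55 -0.08  0.83]
 [-0.05  1.    0.06]
 [-0.83 -0.01 -0.56]]
[0.59527861 0.3554998  0.18808362] [-0.065 -0.015 -0.998] [-0.995 -0.08   0.066] [[0.53066815 0.32110401 0.        ]]
```

View pics/hold.png

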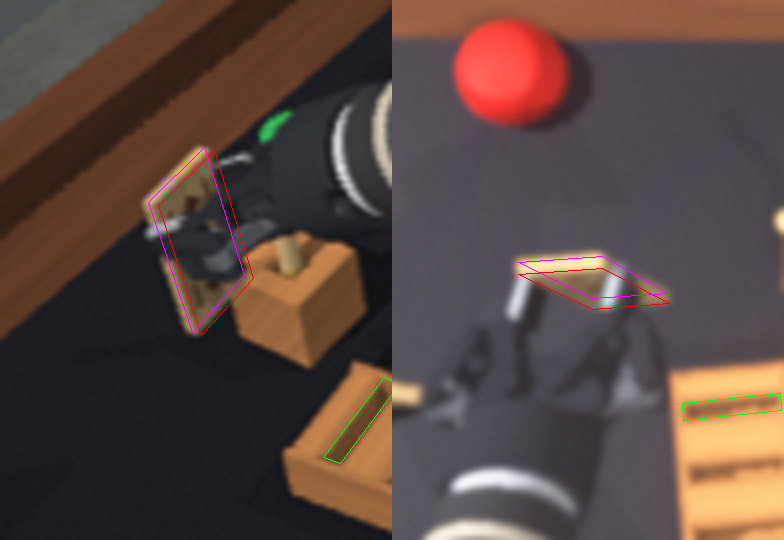

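The view shows the held plate upright and matching the modelled outline within about 1–2 px: side (150,203)–(250,278), top (518,262)–(668,295). The arm is about 7 cm past the slot, so I'm correcting from the measured pose.

Run:
```python
from lib import *
rk=np.load('P.npy',allow_pickle=True).item()['rack']
s=sense(); p=s['tool_pos']
Q,F=place(rk,.0675,z=.2,dx=.0241); plan([(Q,F)])
```

```text
[0.224, -0.194, -0.393] [-0.008, -0.021, -0.002]
```

Emit:
arm_command(delta_pos=[[0.04,-0.03,-0.07],[0.08,-0.07,-0.14],[0.12,-0.1,-0.21],[0.16,-0.14,-0.28],[0.2,-0.17,-0.35],[0.224,-0.194,-0.393],[0.224,-0.194,-0.393],[0.224,-0.194,-0.393]], rotation=[[-0.002,-0.005,0],[-0.004,-0.01,0],[-0.006,-0.015,0],[-0.008,-0.021,-0.002],[-0.008,-0.021,-0.002],[-0.008,-0.021,-0.002],[-0.008,-0.021,-0.002],[-0.008,-0.021,-0.002]], gripper=[0.5,0.5,0.5,0.5,0.5,0.5,0.5,0.5])

```text
time_s: 44.9
tool_pos: [0.5552, 0.3242, 0.2004]
eef_rot: [-0.046, 0.865, 0.026, 0.5]
ft_force: [-0.1, 1.0, 0.2]
finger_gap: 0.0471
finger_force: 62.0
```

Run:
```python
from chk import *
rk=np.load('P.npy',allow_pickle=True).item()['rack']
s=sense(); p=s['tool_pos'];R=Ro.from_quat(s['eef_rot']); c,u,n,V=plate(.0417,-.0241,p,R.as_matrix()); print(s['time_s'],p,c,u.round(3),n.round(3))
Q,F=place(rk,.0675,z=.2,dx=.0241);print(Q); Q2,_=place(rk,.0675,z=.11,dx=.0241);Q3,_=place(rk,.0675,z=.0685,dx=.0241); plan([(Q,F)]); plan([(Q2,F),(Q3,F)])
```

```text
44.9 [0.55520812 0.32419491 0.20044205] [0.53125444 0.32162804 0.19211545] [ 0.001 -0.001 -1.   ] [-0.994 -0.106 -0.001]
[0.55463434 0.3236401  0.2       ]
[0.005, -0.003, -0.002] [0.0, 0.0, 0.0]
[0.525, -0.003, 0.297] [0.0, 0.0, 0.0]
[0.24, 0.0, 0.138] [0.0, 0.0, 0.0]
```

Emit:
arm_command(delta_pos=[[0.1,0,0.06],[0.2,0,0.12],[0.3,0,0.17],[0.4,0,0.23],[0.5,0,0.285],[0.525,-0.003,0.297],[0.525,-0.003,0.297],[0.525,-0.003,0.297]], rotation=[[0,0,0],[0,0,0],[0,0,0],[0,0,0],[0,0,0],[0,0,0],[0,0,0],[0,0,0]], gripper=[0.5,0.5,0.5,0.5,0.5,0.5,0.5,0.5])

```text
time_s: 45.9
tool_pos: [0.555, 0.3239, 0.1112]
eef_rot: [-0.046, 0.864, 0.027, 0.5]
ft_force: [-0.1, -0.1, -0.3]
finger_gap: 0.0475
finger_force: 62.0
```

Emit:
arm_command(delta_pos=[[0.03,0,0.017],[0.06,0,0.035],[0.09,0,0.052],[0.12,0,0.069],[0.14,0,0.081],[0.16,0,0.092],[0.16,0,0.092],[0.16,0,0.092]], rotation=[[0,0,0],[0,0,0],[0,0,0],[0,0,0],[0,0,0],[0,0,0],[0,0,0],[0,0,0]], gripper=[0.5,0.5,0.5,0.5,0.5,0.5,0.5,0.5])

```text
time_s: 46.9
tool_pos: [0.5543, 0.3234, 0.082]
eef_rot: [-0.046, 0.865, 0.026, 0.5]
ft_force: [0.1, 0.7, -0.7]
finger_gap: 0.047
finger_force: 62.0
```

Emit:
arm_command(delta_pos=[[0.015,0,0.009],[0.03,0,0.017],[0.045,0,0.026],[0.06,0,0.035],[0.07,0,0.04],[0.075,0,0.043],[0.075,0,0.043],[0.075,0,0.043]], rotation=[[0,0,0],[0,0,0],[0,0,0],[0,0,0],[0,0,0],[0,0,0],[0,0,0],[0,0,0]], gripper=[0.5,0.5,0.5,0.5,0.5,0.5,0.5,0.5])

```text
time_s: 47.9
tool_pos: [0.5543, 0.3234, 0.0689]
eef_rot: [-0.046, 0.865, 0.026, 0.5]
ft_force: [1.0, 0.4, -0.1]
finger_gap: 0.0468
finger_force: 62.0
```

Emit:
arm_command(delta_pos=[[0.006,0,0.003],[0.006,0,0.003],[0.006,0,0.003],[0.006,0,0.003],[0.006,0,0.003],[0.006,0,0.003],[0.006,0,0.003],[0.006,0,0.003]], rotation=[[0,0,0],[0,0,0],[0,0,0],[0,0,0],[0,0,0],[0,0,0],[0,0,0],[0,0,0]], gripper=[0.5,0.5,0.65,0.7,0.75,0.8,0.85,0.85])

```text
time_s: 48.9
tool_pos: [0.5541, 0.3233, 0.0678]
eef_rot: [-0.046, 0.865, 0.026, 0.5]
ft_force: [0.8, 0.3, 1.0]
finger_gap: 0.0725
finger_force: 0.0
```

Emit:
arm_command(delta_pos=[[0,0,-0.03],[0,0,-0.1],[0,0,-0.2],[0,0,-0.35],[0,0,-0.5],[0,0,-0.65],[0,0,-0.8],[0,0,-0.8]], rotation=[[0,0,0],[0,0,0],[0,0,0],[0,0,0],[0,0,0],[0,0,0],[0,0,0],[0,0,0]], gripper=[0.85,0.85,0.85,0.85,0.85,0.85,0.85,0.85])

```text
time_s: 49.9
tool_pos: [0.4503, 0.3135, 0.13]
eef_rot: [-0.047, 0.864, 0.028, 0.501]
ft_force: [0.3, 0.3, 0.4]
finger_gap: 0.0726
finger_force: 0.0
```

Run:
```python
from lib import *
s=sense(); p=s['tool_pos'];R=Ro.from_quat(s['eef_rot']); print(s['time_s'],p)
for d in detect(): print(d)
D=min(detect(),key=lambda d:np.hypot(d[0][0]-.595,d[0][1]+.234))
P,F=pick(D[0],D[1],h=-.0195,s=.042); Q,_=pick(D[0],D[1],h=-.0195,s=.042,back=.1); print(P,Q)
from scipy.spatial.transform import Slerp
S=Slerp([0,1],Ro.concatenate([R,F]))
plan([([.44,.18,.2],S(.33)),([.45,.04,.24],S(.67)),([.48,-.1,.24],F)])
```

```text
49.9 [0.45028346 0.3135177  0.12999327]
(array([ 0.4079, -0.3659], dtype=float32), array([0.3496, 0.9369], dtype=float32), array([ 58., 108.], dtype=float32))
(array([ 0.5945, -0.2329], dtype=float32), array([-0.0688,  0.9976], dtype=float32), array([108.,  58.], dtype=float32))
[ 0.59505041 -0.24088079 -0.0195    ] [ 0.59849041 -0.29076079  0.06710254]
[-0.332, -0.872, -0.382] [0.047, 0.125, 0.178]
[-0.621, -0.72, -0.205] [0.05, 0.129, 0.183]
[-0.891, -0.314, -0.136] [0.048, 0.125, 0.178]
```

Emit:
arm_command(delta_pos=[[-0.05,-0.13,-0.06],[-0.1,-0.26,-0.12],[-0.15,-0.4,-0.18],[-0.2,-0.53,-0.23],[-0.25,-0.66,-0.29],[-0.332,-0.872,-0.382],[-0.332,-0.872,-0.382],[-0.332,-0.872,-0.382]], rotation=[[0.007,0.02,0.03],[0.015,0.04,0.06],[0.023,0.06,0.09],[0.03,0.08,0.12],[0.04,0.1,0.15],[0.047,0.125,0.178],[0.047,0.125,0.178],[0.047,0.125,0.178]], gripper=[0.85,0.85,0.85,0.85,0.85,0.85,0.85,0.85])

```text
time_s: 51.0
tool_pos: [0.4401, 0.1794, 0.1982]
eef_rot: [0.225, 0.923, 0.089, 0.299]
ft_force: [0.4, -0.7, 0.6]
finger_gap: 0.0727
finger_force: 0.0
```

Emit:
arm_command(delta_pos=[[-0.1,-0.12,-0.03],[-0.2,-0.24,-0.07],[-0.3,-0.36,-0.1],[-0.4,-0.48,-0.14],[-0.5,-0.6,-0.17],[-0.621,-0.72,-0.205],[-0.621,-0.72,-0.205],[-0.621,-0.72,-0.205]], rotation=[[0.008,0.02,0.03],[0.016,0.04,0.06],[0.024,0.06,0.09],[0.032,0.08,0.12],[0.04,0.1,0.15],[0.05,0.129,0.183],[0.05,0.129,0.183],[0.05,0.129,0.183]], gripper=[0.85,0.85,0.85,0.85,0.85,0.85,0.85,0.85])

```text
time_s: 52.0
tool_pos: [0.4493, 0.041, 0.2378]
eef_rot: [0.474, 0.867, 0.141, 0.053]
ft_force: [-0.5, 0.3, 0.1]
finger_gap: 0.073
finger_force: 0.0
```

Emit:
arm_command(delta_pos=[[-0.15,-0.05,-0.02],[-0.3,-0.1,-0.04],[-0.45,-0.15,-0.06],[-0.6,-0.2,-0.09],[-0.75,-0.25,-0.11],[-0.891,-0.314,-0.136],[-0.891,-0.314,-0.136],[-0.891,-0.314,-0.136]], rotation=[[0.007,0.02,0.03],[0.015,0.04,0.06],[0.023,0.06,0.09],[0.03,0.08,0.12],[0.04,0.1,0.15],[0.048,0.125,0.178],[0.048,0.125,0.178],[0.048,0.125,0.178]], gripper=[0.85,0.85,0.85,0.85,0.85,0.85,0.85,0.85])

```text
time_s: 53.0
tool_pos: [0.4797, -0.0984, 0.24]
eef_rot: [0.659, 0.706, 0.175, -0.19]
ft_force: [-1.0, 0.3, 0.3]
finger_gap: 0.0729
finger_force: 0.0
```

Run:
```python
from lib import *
s=sense(); p=s['tool_pos'];R=Ro.from_quat(s['eef_rot']); print(s['time_s'],p,s['q'].round(2))
for d in detect(): print(d)
D=((.5945,-.2329),(-.0655,.998)); P,F=pick(*D,h=-.0195,s=.042); Q,_=pick(*D,h=-.0195,s=.042,back=.1)
plan([([.54,-.22,.16],F),(Q,F),(P,F)])
```

```text
53.0 [ 0.47965139 -0.09835703  0.23998623] [-0.62  0.24  0.28  1.96  0.39  0.81]
(array([ 0.5894, -0.2338], dtype=float32), array([-0.0611,  0.9981], dtype=float32), array([108.,  68.], dtype=float32))
[-0.994, 0.345, 0.049] [-0.001, 0.001, 0.001]
[-0.74, 0.357, 0.288] [0.0, 0.0, 0.0]
[0.0, -0.0, 0.667] [0.0, 0.0, 0.0]
```

Emit:
arm_command(delta_pos=[[-0.2,0.07,0.01],[-0.4,0.14,0.02],[-0.6,0.21,0.03],[-0.8,0.28,0.04],[-0.994,0.345,0.049],[-0.994,0.345,0.049],[-0.994,0.345,0.049],[-0.994,0.345,0.049]], rotation=[[0,0,0],[0,0,0],[0,0,0],[0,0,0],[0,0,0],[0,0,0],[0,0,0],[0,0,0]], gripper=[0.85,0.85,0.85,0.85,0.85,0.85,0.85,0.85])

```text
time_s: 54.05
tool_pos: [0.5398, -0.221, 0.1609]
eef_rot: [0.66, 0.706, 0.175, -0.188]
ft_force: [-0.2, -0.0, 0.3]
finger_gap: 0.0728
finger_force: 0.0
```

Emit:
arm_command(delta_pos=[[-0.15,0.07,0.05],[-0.3,0.14,0.1],[-0.45,0.22,0.16],[-0.6,0.29,0.22],[-0.74,0.357,0.288],[-0.74,0.357,0.288],[-0.74,0.357,0.288],[-0.74,0.357,0.288]], rotation=[[0,0,0],[0,0,0],[0,0,0],[0,0,0],[0,0,0],[0,0,0],[0,0,0],[0,0,0]], gripper=[0.85,0.85,0.85,0.85,0.85,0.8,0.8,0.8])

```text
time_s: 55.05
tool_pos: [0.5981, -0.2928, 0.068]
eef_rot: [0.66, 0.706, 0.175, -0.188]
ft_force: [0.5, 0.8, -0.4]
finger_gap: 0.0682
finger_force: 0.0
```

Run:
```python
from lib import *
s=sense(); print(s['time_s'],s['tool_pos'],s['q'].round(2))
for d in detect(): print(d)
D=((.5945,-.2329),(-.0655,.998)); P,F=pick(*D,h=-.0195,s=.042)
plan([(P,F)])
```

```text
55.05 [ 0.59810472 -0.29279433  0.06804319] [-0.74  0.89  0.85  1.92  0.35  0.7 ]
(array([ 0.5945, -0.2329], dtype=float32), array([-0.0688,  0.9976], dtype=float32), array([108.,  58.], dtype=float32))
[0.011, 0.003, 0.678] [-0.001, 0.001, 0.0]
```

Emit:
arm_command(delta_pos=[[0,0,0.1],[0,0,0.2],[0.005,0,0.3],[0.01,0,0.4],[0.01,0.003,0.5],[0.01,0.003,0.6],[0.01,0.003,0.66],[0.01,0.003,0.67]], rotation=[[0,0,0],[0,0,0],[0,0,0],[0,0,0],[0,0,0],[0,0,0],[0,0,0],[0,0,0]], gripper=[0.8,0.8,0.8,0.8,0.8,0.8,0.8,0.8])

```text
time_s: 56.1
tool_pos: [0.5943, -0.2411, -0.0204]
eef_rot: [0.66, 0.705, 0.175, -0.19]
ft_force: [0.1, 0.4, 0.7]
finger_gap: 0.0683
finger_force: 0.0
```

Emit:
arm_command(delta_pos=[[0,0,0],[0,0,0],[0,0,0],[0,0,0],[0,0,0],[0,0,0],[0,0,0],[0,0,0]], rotation=[[0,0,0],[0,0,0],[0,0,0],[0,0,0],[0,0,0],[0,0,0],[0,0,0],[0,0,0]], gripper=[0.75,0.7,0.65,0.6,0.55,0.5,0.5,0.5])

```text
time_s: 57.1
tool_pos: [0.5949, -0.2422, -0.0198]
eef_rot: [0.66, 0.705, 0.175, -0.189]
ft_force: [0.4, -3.0, 5.4]
finger_gap: 0.047
finger_force: 61.1
```

Emit:
arm_command(delta_pos=[[0,0,0],[0.02,0,-0.035],[0.06,0,-0.104],[0.12,0,-0.208],[0.2,0,-0.346],[0.3,0,-0.52],[0.4,0,-0.693],[0.4,0,-0.693]], rotation=[[0,0,0],[0,0,0],[0,0,0],[0,0,0],[0,0,0],[0,0,0],[0,0,0],[0,0,0]], gripper=[0.5,0.5,0.5,0.5,0.5,0.5,0.5,0.5])

```text
time_s: 58.1
tool_pos: [0.5967, -0.2426, 0.1039]
eef_rot: [0.66, 0.706, 0.176, -0.186]
ft_force: [1.3, -1.0, -0.6]
finger_gap: 0.0467
finger_force: 61.5
```

Run:
```python
from lib import *
from scipy.spatial.transform import Slerp
rk=np.load('P.npy',allow_pickle=True).item()['rack']
s=sense(); p=s['tool_pos']; R=Ro.from_quat(s['eef_rot']); print(s['time_s'],p,s['finger_gap'],s['finger_force'])
Q,F=place(rk,.0225,z=.2,dx=.0233); print(Q)
S=Slerp([0,1],Ro.concatenate([R,F]))
plan([([.50,-.14,.18],S(.2)),([.44,-.02,.2],S(.45)),([.43,.10,.21],S(.72)),([.45,.22,.21],F)])
```

```text
58.1 [ 0.59666518 -0.24255599  0.10385192] 0.046681294976524804 61.53492450714111
[0.50908864 0.31882048 0.2       ]
[0.882, -0.596, -0.084] [-0.029, -0.075, -0.107]
[0.899, -0.074, 0.07] [-0.036, -0.094, -0.134]
[0.626, 0.507, 0.003] [-0.039, -0.102, -0.145]
[0.22, 0.773, 0.105] [-0.041, -0.106, -0.15]
```

Emit:
arm_command(delta_pos=[[0.15,-0.1,-0.08],[0.3,-0.2,-0.08],[0.45,-0.3,-0.08],[0.6,-0.4,-0.08],[0.75,-0.5,-0.08],[0.882,-0.596,-0.084],[0.882,-0.596,-0.084],[0.882,-0.596,-0.084]], rotation=[[-0.005,-0.012,-0.018],[-0.01,-0.025,-0.036],[-0.015,-0.037,-0.053],[-0.02,-0.05,-0.071],[-0.025,-0.062,-0.09],[-0.029,-0.075,-0.107],[-0.029,-0.075,-0.107],[-0.029,-0.075,-0.107]], gripper=[0.5,0.5,0.5,0.5,0.5,0.5,0.5,0.5])

```text
time_s: 59.1
tool_pos: [0.4986, -0.1394, 0.1759]
eef_rot: [0.557, 0.814, 0.158, -0.044]
ft_force: [0.2, -0.5, -0.7]
finger_gap: 0.0465
finger_force: 61.7
```

Emit:
arm_command(delta_pos=[[0.15,-0.01,0.01],[0.3,-0.02,0.02],[0.45,-0.04,0.03],[0.6,-0.05,0.05],[0.75,-0.06,0.06],[0.899,-0.074,0.07],[0.899,-0.074,0.07],[0.899,-0.074,0.07]], rotation=[[-0.006,-0.016,-0.022],[-0.012,-0.031,-0.045],[-0.018,-0.047,-0.067],[-0.024,-0.063,-0.09],[-0.03,-0.078,-0.112],[-0.036,-0.094,-0.134],[-0.036,-0.094,-0.134],[-0.036,-0.094,-0.134]], gripper=[0.5,0.5,0.5,0.5,0.5,0.5,0.5,0.5])

```text
time_s: 60.1
tool_pos: [0.4394, -0.0199, 0.1975]
eef_rot: [0.394, 0.899, 0.126, 0.14]
ft_force: [0.7, 0.1, -1.2]
finger_gap: 0.047
finger_force: 61.7
```

Emit:
arm_command(delta_pos=[[0.1,0.08,0],[0.2,0.17,0],[0.31,0.25,0],[0.42,0.34,0],[0.52,0.42,0],[0.626,0.507,0.003],[0.626,0.507,0.003],[0.626,0.507,0.003]], rotation=[[-0.006,-0.017,-0.024],[-0.013,-0.034,-0.048],[-0.019,-0.051,-0.072],[-0.026,-0.068,-0.097],[-0.032,-0.085,-0.12],[-0.039,-0.102,-0.145],[-0.039,-0.102,-0.145],[-0.039,-0.102,-0.145]], gripper=[0.5,0.5,0.5,0.5,0.5,0.5,0.5,0.5])

```text
time_s: 61.1
tool_pos: [0.4393, 0.1045, 0.2106]
eef_rot: [0.189, 0.924, 0.078, 0.323]
ft_force: [0.2, -0.6, 0.3]
finger_gap: 0.0468
finger_force: 61.8
```

Emit:
arm_command(delta_pos=[[0.04,0.13,0.02],[0.07,0.26,0.03],[0.11,0.39,0.05],[0.15,0.52,0.07],[0.18,0.65,0.09],[0.22,0.773,0.105],[0.22,0.773,0.105],[0.22,0.773,0.105]], rotation=[[-0.007,-0.018,-0.025],[-0.014,-0.035,-0.05],[-0.02,-0.053,-0.075],[-0.027,-0.07,-0.1],[-0.034,-0.088,-0.125],[-0.041,-0.106,-0.15],[-0.041,-0.106,-0.15],[-0.041,-0.106,-0.15]], gripper=[0.5,0.5,0.5,0.5,0.5,0.5,0.5,0.5])

```text
time_s: 62.1
tool_pos: [0.4719, 0.2388, 0.2116]
eef_rot: [-0.037, 0.872, 0.021, 0.488]
ft_force: [0.1, -0.3, 0.6]
finger_gap: 0.0468
finger_force: 61.9
```

Run:
```python
from lib import *
rk=np.load('P.npy',allow_pickle=True).item()['rack']
s=sense(); p=s['tool_pos']; print(s['time_s'],p,s['finger_gap'])
Q,F=place(rk,.0225,z=.2,dx=.0233); plan([(Q,F),(place(rk,.0225,z=.11,dx=.0233)[0],F),(place(rk,.0225,z=.069,dx=.0233)[0],F)])
```

```text
62.1 [0.47189952 0.23879157 0.21162062] 0.046816145828524
[-0.087, 0.511, 0.29] [-0.006, -0.009, -0.003]
[0.52, 0.0, 0.3] [0.0, 0.0, 0.0]
[0.237, 0.0, 0.137] [0.0, 0.0, 0.0]
```

Emit:
arm_command(delta_pos=[[-0.02,0.1,0.06],[-0.03,0.2,0.12],[-0.05,0.3,0.17],[-0.07,0.4,0.23],[-0.087,0.511,0.29],[-0.087,0.511,0.29],[-0.087,0.511,0.29],[-0.087,0.511,0.29]], rotation=[[-0.006,-0.009,-0.003],[-0.006,-0.009,-0.003],[-0.006,-0.009,-0.003],[-0.006,-0.009,-0.003],[-0.006,-0.009,-0.003],[-0.006,-0.009,-0.003],[-0.006,-0.009,-0.003],[-0.006,-0.009,-0.003]], gripper=[0.5,0.5,0.5,0.5,0.5,0.5,0.5,0.5])

```text
time_s: 63.1
tool_pos: [0.5084, 0.3196, 0.2001]
eef_rot: [-0.047, 0.864, 0.028, 0.5]
ft_force: [0.6, -0.1, -0.1]
finger_gap: 0.0469
finger_force: 61.9
```

Run:
```python
from lib import *
rk=np.load('P.npy',allow_pickle=True).item()['rack']
s=sense(); p=s['tool_pos']; print(s['time_s'],p,s['finger_gap'])
F=place(rk,.0225)[1]; plan([(place(rk,.0225,z=.11,dx=.0233)[0],F),(place(rk,.0225,z=.069,dx=.0233)[0],F)])
```

```text
63.1 [0.50836724 0.31957666 0.20010671] 0.046850153425853115
[0.519, -0.006, 0.303] [0.001, 0.001, 0.0]
[0.237, 0.0, 0.137] [0.0, 0.0, 0.0]
```

Emit:
arm_command(delta_pos=[[0.1,0,0.06],[0.2,0,0.12],[0.3,0,0.17],[0.4,0,0.23],[0.5,0,0.29],[0.519,-0.006,0.303],[0.519,-0.006,0.303],[0.519,-0.006,0.303]], rotation=[[0,0,0],[0,0,0],[0,0,0],[0,0,0],[0,0,0],[0,0,0],[0,0,0],[0,0,0]], gripper=[0.5,0.5,0.5,0.5,0.5,0.5,0.5,0.5])

```text
time_s: 64.1
tool_pos: [0.5094, 0.32, 0.1113]
eef_rot: [-0.047, 0.864, 0.028, 0.501]
ft_force: [0.7, 0.1, -0.6]
finger_gap: 0.0466
finger_force: 61.9
```

Emit:
arm_command(delta_pos=[[0.03,0,0.017],[0.06,0,0.035],[0.09,0,0.052],[0.12,0,0.069],[0.14,0,0.081],[0.16,0,0.092],[0.16,0,0.092],[0.16,0,0.092]], rotation=[[0,0,0],[0,0,0],[0,0,0],[0,0,0],[0,0,0],[0,0,0],[0,0,0],[0,0,0]], gripper=[0.5,0.5,0.5,0.5,0.5,0.5,0.5,0.5])

```text
time_s: 65.1
tool_pos: [0.5089, 0.3197, 0.0819]
eef_rot: [-0.047, 0.864, 0.028, 0.5]
ft_force: [0.1, -0.7, -0.7]
finger_gap: 0.0463
finger_force: 61.9
```

Emit:
arm_command(delta_pos=[[0.015,0,0.009],[0.03,0,0.017],[0.045,0,0.026],[0.06,0,0.035],[0.07,0,0.04],[0.077,0,0.045],[0.077,0,0.045],[0.077,0,0.045]], rotation=[[0,0,0],[0,0,0],[0,0,0],[0,0,0],[0,0,0],[0,0,0],[0,0,0],[0,0,0]], gripper=[0.5,0.5,0.5,0.5,0.5,0.5,0.5,0.5])

```text
time_s: 66.1
tool_pos: [0.5089, 0.3197, 0.0685]
eef_rot: [-0.047, 0.864, 0.028, 0.5]
ft_force: [-0.1, 0.4, -0.2]
finger_gap: 0.0468
finger_force: 61.9
```

Seated with no load. Release and retreat.

Emit:
arm_command(delta_pos=[[0,0,0],[0,0,0],[0,0,0],[0,0,0],[0,0,0],[0,0,0],[0,0,0],[0,0,0]], rotation=[[0,0,0],[0,0,0],[0,0,0],[0,0,0],[0,0,0],[0,0,0],[0,0,0],[0,0,0]], gripper=[0.5,0.5,0.65,0.7,0.75,0.8,0.85,0.85])

```text
time_s: 67.1
tool_pos: [0.5088, 0.3196, 0.0683]
eef_rot: [-0.047, 0.864, 0.028, 0.5]
ft_force: [0.3, 0.6, -0.0]
finger_gap: 0.0725
finger_force: 0.0
```

Emit:
arm_command(delta_pos=[[0,0,-0.03],[0,0,-0.1],[0,0,-0.2],[0,0,-0.35],[0,0,-0.5],[0,0,-0.65],[0,0,-0.8],[0,0,-0.8]], rotation=[[0,0,0],[0,0,0],[0,0,0],[0,0,0],[0,0,0],[0,0,0],[0,0,0],[0,0,0]], gripper=[0.85,0.85,0.85,0.85,0.85,0.85,0.85,0.85])

```text
time_s: 68.1
tool_pos: [0.4051, 0.3095, 0.1302]
eef_rot: [-0.048, 0.864, 0.029, 0.501]
ft_force: [-0.2, -0.5, 0.7]
finger_gap: 0.0728
finger_force: 0.0
```

Run:
```python
from lib import *
from scipy.spatial.transform import Slerp
s=sense(); p=s['tool_pos'];R=Ro.from_quat(s['eef_rot']); print(s['time_s'],p)
for d in detect(): print(d)
D=min(detect(),key=lambda d:np.hypot(d[0][0]-.408,d[0][1]+.366))
P,F=pick(D[0],D[1],h=-.0195,s=.042); Q,_=pick(D[0],D[1],h=-.0195,s=.042,back=.1); print(P,Q)
S=Slerp([0,1],Ro.concatenate([R,F]))
plan([([.40,.18,.2],S(.33)),([.41,.04,.24],S(.67)),([.42,-.1,.24],F)])
```

```text
68.1 [0.40512514 0.30948479 0.13019723]
(array([ 0.4079, -0.3659], dtype=float32), array([0.3496, 0.9369], dtype=float32), array([ 58., 108.], dtype=float32))
[ 0.40510321 -0.37339521 -0.0195    ] [ 0.38762321 -0.42024021  0.06710254]
[-0.35, -0.847, -0.352] [0.059, 0.099, 0.222]
[-0.731, -0.62, -0.168] [0.062, 0.103, 0.228]
[-0.912, -0.162, -0.13] [0.06, 0.1, 0.222]
```

Emit:
arm_command(delta_pos=[[-0.05,-0.13,-0.06],[-0.1,-0.26,-0.11],[-0.16,-0.4,-0.17],[-0.21,-0.53,-0.22],[-0.28,-0.69,-0.28],[-0.35,-0.847,-0.352],[-0.35,-0.847,-0.352],[-0.35,-0.847,-0.352]], rotation=[[0.01,0.016,0.037],[0.02,0.033,0.074],[0.03,0.05,0.11],[0.04,0.066,0.148],[0.05,0.083,0.185],[0.059,0.099,0.222],[0.059,0.099,0.222],[0.059,0.099,0.222]], gripper=[0.85,0.85,0.85,0.85,0.85,0.85,0.85,0.85])

```text
time_s: 69.2
tool_pos: [0.3998, 0.1796, 0.1982]
eef_rot: [0.291, 0.893, 0.109, 0.325]
ft_force: [-0.3, -0.1, -0.2]
finger_gap: 0.0721
finger_force: 0.0
```

Emit:
arm_command(delta_pos=[[-0.12,-0.1,-0.03],[-0.24,-0.2,-0.06],[-0.36,-0.3,-0.08],[-0.48,-0.41,-0.11],[-0.6,-0.51,-0.14],[-0.731,-0.62,-0.168],[-0.731,-0.62,-0.168],[-0.731,-0.62,-0.168]], rotation=[[0.01,0.017,0.038],[0.02,0.034,0.076],[0.03,0.05,0.114],[0.04,0.068,0.152],[0.05,0.085,0.19],[0.062,0.103,0.228],[0.062,0.103,0.228],[0.062,0.103,0.228]], gripper=[0.85,0.85,0.85,0.85,0.85,0.85,0.85,0.85])

```text
time_s: 70.2
tool_pos: [0.4092, 0.0408, 0.2381]
eef_rot: [0.591, 0.782, 0.175, 0.091]
ft_force: [0.2, 0.2, 0.8]
finger_gap: 0.0728
finger_force: 0.0
```

Emit:
arm_command(delta_pos=[[-0.15,-0.03,-0.02],[-0.3,-0.05,-0.04],[-0.45,-0.08,-0.06],[-0.6,-0.11,-0.09],[-0.75,-0.13,-0.11],[-0.912,-0.162,-0.13],[-0.912,-0.162,-0.13],[-0.912,-0.162,-0.13]], rotation=[[0.01,0.016,0.037],[0.02,0.033,0.074],[0.03,0.05,0.11],[0.04,0.066,0.148],[0.05,0.083,0.185],[0.06,0.1,0.222],[0.06,0.1,0.222],[0.06,0.1,0.222]], gripper=[0.85,0.85,0.85,0.85,0.85,0.85,0.85,0.85])

```text
time_s: 71.2
tool_pos: [0.4196, -0.0983, 0.2397]
eef_rot: [0.793, 0.552, 0.213, -0.148]
ft_force: [-0.2, -0.0, 0.2]
finger_gap: 0.073
finger_force: 0.0
```

Run:
```python
from lib import *
s=sense(); p=s['tool_pos'];R=Ro.from_quat(s['eef_rot']); print(s['time_s'],p,s['q'].round(2))
for d in detect(): print(d)
D=((.4079,-.3662),(.3496,.9369)); P,F=pick(*D,h=-.0195,s=.042); Q,_=pick(*D,h=-.0195,s=.042,back=.1)
plan([([.40,-.22,.22],F),([.39,-.34,.17],F),(Q,F),(P,F)])
```

```text
71.2 [ 0.419641   -0.09832569  0.23969671] [-0.77 -0.1  -0.07  1.83  0.47  1.09]
(array([ 0.4083, -0.3645], dtype=float32), array([0.3571, 0.9341], dtype=float32), array([ 58., 105.], dtype=float32))
[-0.765, 0.159, -0.287] [-0.0, -0.0, 0.001]
[-0.836, 0.217, -0.098] [0.0, 0.0, 0.0]
[-0.783, 0.173, 0.34] [0.0, 0.0, 0.0]
[0.0, -0.0, 0.667] [0.0, 0.0, 0.0]
```

Emit:
arm_command(delta_pos=[[-0.15,0.03,-0.06],[-0.3,0.06,-0.12],[-0.45,0.1,-0.17],[-0.6,0.13,-0.23],[-0.765,0.159,-0.287],[-0.765,0.159,-0.287],[-0.765,0.159,-0.287],[-0.765,0.159,-0.287]], rotation=[[0,0,0],[0,0,0],[0,0,0],[0,0,0],[0,0,0],[0,0,0],[0,0,0],[0,0,0]], gripper=[0.85,0.85,0.85,0.85,0.85,0.85,0.85,0.85])

```text
time_s: 72.25
tool_pos: [0.4, -0.2207, 0.2205]
eef_rot: [0.793, 0.551, 0.213, -0.147]
ft_force: [0.8, -0.7, -0.0]
finger_gap: 0.0724
finger_force: 0.0
```

Emit:
arm_command(delta_pos=[[-0.16,0.04,-0.02],[-0.33,0.09,-0.04],[-0.5,0.13,-0.06],[-0.66,0.17,-0.08],[-0.836,0.217,-0.098],[-0.836,0.217,-0.098],[-0.836,0.217,-0.098],[-0.836,0.217,-0.098]], rotation=[[0,0,0],[0,0,0],[0,0,0],[0,0,0],[0,0,0],[0,0,0],[0,0,0],[0,0,0]], gripper=[0.85,0.85,0.85,0.85,0.85,0.85,0.85,0.85])

```text
time_s: 73.25
tool_pos: [0.3899, -0.3409, 0.1706]
eef_rot: [0.793, 0.551, 0.213, -0.148]
ft_force: [0.0, 0.2, 0.4]
finger_gap: 0.0721
finger_force: 0.0
```

Emit:
arm_command(delta_pos=[[-0.15,0.03,0.06],[-0.3,0.07,0.12],[-0.45,0.1,0.19],[-0.6,0.13,0.26],[-0.783,0.173,0.34],[-0.783,0.173,0.34],[-0.783,0.173,0.34],[-0.783,0.173,0.34]], rotation=[[0,0,0],[0,0,0],[0,0,0],[0,0,0],[0,0,0],[0,0,0],[0,0,0],[0,0,0]], gripper=[0.85,0.85,0.85,0.85,0.85,0.8,0.8,0.8])

```text
time_s: 74.25
tool_pos: [0.3877, -0.422, 0.0684]
eef_rot: [0.794, 0.551, 0.213, -0.147]
ft_force: [-0.0, 0.1, 1.0]
finger_gap: 0.0686
finger_force: 0.0
```

Run:
```python
from lib import *
s=sense(); print(s['time_s'],s['tool_pos'],s['q'].round(2))
for d in detect(): print(d)
D=((.4079,-.3662),(.3496,.9369)); P,F=pick(*D,h=-.0195,s=.042); plan([(P,F)])
```

```text
74.25 [ 0.38772721 -0.4220165   0.06841443] [-1.16  0.57  0.37  1.76  0.36  0.7 ]
(array([ 0.4078, -0.3659], dtype=float32), array([0.3496, 0.9369], dtype=float32), array([ 58., 108.], dtype=float32))
[0.005, -0.005, 0.678] [0.0, 0.0, 0.0]
```

Emit:
arm_command(delta_pos=[[0,0,0.1],[0,0,0.2],[0.005,-0.005,0.3],[0.005,-0.005,0.4],[0.005,-0.005,0.5],[0.005,-0.005,0.6],[0.005,-0.005,0.66],[0.005,-0.005,0.67]], rotation=[[0,0,0],[0,0,0],[0,0,0],[0,0,0],[0,0,0],[0,0,0],[0,0,0],[0,0,0]], gripper=[0.8,0.8,0.8,0.8,0.8,0.8,0.8,0.8])

```text
time_s: 75.3
tool_pos: [0.4041, -0.3733, -0.0206]
eef_rot: [0.794, 0.55, 0.213, -0.149]
ft_force: [0.1, -0.7, -0.7]
finger_gap: 0.068
finger_force: 0.0
```

Emit:
arm_command(delta_pos=[[0,0,0],[0,0,0],[0,0,0],[0,0,0],[0,0,0],[0,0,0],[0,0,0],[0,0,0]], rotation=[[0,0,0],[0,0,0],[0,0,0],[0,0,0],[0,0,0],[0,0,0],[0,0,0],[0,0,0]], gripper=[0.75,0.7,0.65,0.6,0.55,0.5,0.5,0.5])

```text
time_s: 76.3
tool_pos: [0.4044, -0.3749, -0.0192]
eef_rot: [0.794, 0.55, 0.213, -0.147]
ft_force: [-1.4, -2.4, 5.4]
finger_gap: 0.0466
finger_force: 60.8
```

Emit:
arm_command(delta_pos=[[0,0,0],[0.02,0,-0.035],[0.06,0,-0.104],[0.12,0,-0.208],[0.2,0,-0.346],[0.3,0,-0.52],[0.4,0,-0.693],[0.4,0,-0.693]], rotation=[[0,0,0],[0,0,0],[0,0,0],[0,0,0],[0,0,0],[0,0,0],[0,0,0],[0,0,0]], gripper=[0.5,0.5,0.5,0.5,0.5,0.5,0.5,0.5])

```text
time_s: 77.3
tool_pos: [0.4055, -0.3761, 0.104]
eef_rot: [0.794, 0.551, 0.213, -0.144]
ft_force: [0.4, -0.0, -0.4]
finger_gap: 0.046
finger_force: 61.5
```

Run:
```python
from lib import *
from scipy.spatial.transform import Slerp
rk=np.load('P.npy',allow_pickle=True).item()['rack']
s=sense(); p=s['tool_pos']; R=Ro.from_quat(s['eef_rot']); print(s['time_s'],p,s['finger_gap'],s['finger_force'])
Q,F=place(rk,-.0225,z=.2,dx=.0235); print(Q)
S=Slerp([0,1],Ro.concatenate([R,F]))
plan([([.41,-.24,.17],S(.15)),([.42,-.11,.2],S(.36)),([.41,0.01,.21],S(.57)),([.41,.11,.21],S(.78)),([.42,.21,.21],F)])
```

```text
77.3 [ 0.4055278  -0.37608291  0.10398065] 0.045994609121900384 61.45643591880798
[0.46453738 0.31410609 0.2       ]
[0.966, -0.288, 0.044] [-0.027, -0.045, -0.1]
[0.885, 0.018, 0.108] [-0.038, -0.063, -0.141]
[0.779, 0.205, 0.024] [-0.038, -0.063, -0.141]
[0.497, 0.444, 0.017] [-0.038, -0.063, -0.141]
[0.218, 0.631, 0.052] [-0.04, -0.066, -0.147]
```

Emit:
arm_command(delta_pos=[[0.16,-0.05,0.01],[0.32,-0.1,0.01],[0.48,-0.15,0.02],[0.64,-0.19,0.03],[0.8,-0.24,0.04],[0.966,-0.288,0.044],[0.966,-0.288,0.044],[0.966,-0.288,0.044]], rotation=[[-0.005,-0.008,-0.017],[-0.009,-0.015,-0.033],[-0.014,-0.022,-0.05],[-0.018,-0.03,-0.067],[-0.022,-0.037,-0.083],[-0.027,-0.045,-0.1],[-0.027,-0.045,-0.1],[-0.027,-0.045,-0.1]], gripper=[0.5,0.5,0.5,0.5,0.5,0.5,0.5,0.5])

```text
time_s: 78.3
tool_pos: [0.4088, -0.2387, 0.1662]
eef_rot: [0.717, 0.667, 0.2, -0.04]
ft_force: [-0.9, 0.4, -1.4]
finger_gap: 0.0462
finger_force: 61.5
```

Emit:
arm_command(delta_pos=[[0.15,0,0.02],[0.3,0,0.04],[0.45,0.01,0.05],[0.6,0.01,0.07],[0.74,0.015,0.09],[0.885,0.018,0.108],[0.885,0.018,0.108],[0.885,0.018,0.108]], rotation=[[-0.006,-0.01,-0.023],[-0.013,-0.021,-0.047],[-0.019,-0.031,-0.07],[-0.025,-0.042,-0.094],[-0.032,-0.052,-0.117],[-0.038,-0.063,-0.141],[-0.038,-0.063,-0.141],[-0.038,-0.063,-0.141]], gripper=[0.5,0.5,0.5,0.5,0.5,0.5,0.5,0.5])

```text
time_s: 79.3
tool_pos: [0.4193, -0.1096, 0.1971]
eef_rot: [0.571, 0.795, 0.172, 0.112]
ft_force: [1.0, 0.2, -0.6]
finger_gap: 0.0467
finger_force: 61.6
```

Emit:
arm_command(delta_pos=[[0.13,0.03,0],[0.26,0.07,0.01],[0.39,0.1,0.01],[0.52,0.14,0.02],[0.65,0.17,0.02],[0.779,0.205,0.024],[0.779,0.205,0.024],[0.779,0.205,0.024]], rotation=[[-0.006,-0.01,-0.023],[-0.013,-0.021,-0.047],[-0.019,-0.031,-0.07],[-0.025,-0.042,-0.094],[-0.032,-0.052,-0.117],[-0.038,-0.063,-0.141],[-0.038,-0.063,-0.141],[-0.038,-0.063,-0.141]], gripper=[0.5,0.5,0.5,0.5,0.5,0.5,0.5,0.5])

```text
time_s: 80.3
tool_pos: [0.4142, 0.0099, 0.2099]
eef_rot: [0.389, 0.875, 0.132, 0.255]
ft_force: [-0.8, 0.4, -0.7]
finger_gap: 0.0465
finger_force: 61.7
```

Emit:
arm_command(delta_pos=[[0.08,0.07,0],[0.17,0.15,0.01],[0.25,0.22,0.01],[0.33,0.3,0.01],[0.42,0.37,0.015],[0.497,0.444,0.017],[0.497,0.444,0.017],[0.497,0.444,0.017]], rotation=[[-0.006,-0.01,-0.023],[-0.013,-0.021,-0.047],[-0.019,-0.031,-0.07],[-0.025,-0.042,-0.094],[-0.032,-0.052,-0.117],[-0.038,-0.063,-0.141],[-0.038,-0.063,-0.141],[-0.038,-0.063,-0.141]], gripper=[0.5,0.5,0.5,0.5,0.5,0.5,0.5,0.5])

```text
time_s: 81.3
tool_pos: [0.4494, 0.1367, 0.2194]
eef_rot: [0.19, 0.907, 0.07, 0.37]
ft_force: [-0.3, -0.6, -0.5]
finger_gap: 0.0467
finger_force: 61.8
```

Emit:
arm_command(delta_pos=[[0.03,0.1,0.01],[0.07,0.21,0.02],[0.11,0.31,0.03],[0.14,0.42,0.035],[0.18,0.52,0.045],[0.218,0.631,0.052],[0.218,0.631,0.052],[0.218,0.631,0.052]], rotation=[[-0.006,-0.011,-0.024],[-0.013,-0.022,-0.049],[-0.02,-0.033,-0.073],[-0.026,-0.044,-0.098],[-0.033,-0.055,-0.122],[-0.04,-0.066,-0.147],[-0.04,-0.066,-0.147],[-0.04,-0.066,-0.147]], gripper=[0.5,0.5,0.5,0.5,0.5,0.5,0.5,0.5])

```text
time_s: 82.3
tool_pos: [0.4628, 0.2385, 0.2189]
eef_rot: [-0.038, 0.877, 0.019, 0.478]
ft_force: [-1.0, -0.9, -0.5]
finger_gap: 0.0466
finger_force: 61.8
```

Run:
```python
from lib import *
rk=np.load('P.npy',allow_pickle=True).item()['rack']
s=sense(); p=s['tool_pos']; print(s['time_s'],p,s['finger_gap'],s['q'].round(2))
Q,F=place(rk,-.0225,z=.2,dx=.0228); plan([(Q,F)])
```

```text
82.3 [0.46278163 0.23850577 0.21888269] 0.046627320373181264 [ 0.64 -0.99 -0.96  0.68 -0.46  0.32]
[0.077, 0.501, 0.11] [-0.006, -0.016, -0.002]
```

Joint 2 is at the edge of its range at this height, so I'll come in lower, where the earlier retreat showed room.

Run:
```python
from lib import *
rk=np.load('P.npy',allow_pickle=True).item()['rack']
F=place(rk,-.0225)[1]; plan([([.4628,.25,.17],F),(place(rk,-.0225,z=.14,dx=.0228)[0],F)])
```

```text
[0.27, 0.077, 0.182] [-0.006, -0.016, -0.002]
[0.147, 0.424, 0.145] [0.0, 0.0, 0.0]
```

Emit:
arm_command(delta_pos=[[0.05,0.01,0.03],[0.1,0.03,0.07],[0.16,0.04,0.11],[0.22,0.06,0.15],[0.27,0.077,0.182],[0.27,0.077,0.182],[0.27,0.077,0.182],[0.27,0.077,0.182]], rotation=[[0,0,0],[0,0,0],[-0.003,-0.008,0],[-0.006,-0.016,-0.002],[-0.006,-0.016,-0.002],[-0.006,-0.016,-0.002],[-0.006,-0.016,-0.002],[-0.006,-0.016,-0.002]], gripper=[0.5,0.5,0.5,0.5,0.5,0.5,0.5,0.5])

```text
time_s: 83.3
tool_pos: [0.4649, 0.2548, 0.1707]
eef_rot: [-0.046, 0.865, 0.026, 0.499]
ft_force: [0.1, -0.5, -0.0]
finger_gap: 0.0465
finger_force: 61.8
```

Run:
```python
from lib import *
rk=np.load('P.npy',allow_pickle=True).item()['rack']
s=sense(); print(s['time_s'],s['tool_pos'],s['q'].round(2))
F=place(rk,-.0225)[1]; plan([(place(rk,-.0225,z=.14,dx=.0228)[0],F)])
```

```text
83.3 [0.46486299 0.25483922 0.17066415] [ 0.68 -0.99 -1.1   0.49 -0.49  0.31]
[0.16, 0.393, 0.132] [0.0, 0.0, 0.0]
```

Emit:
arm_command(delta_pos=[[0.0,0.08,0.0],[0.03,0.16,0.02],[0.06,0.24,0.05],[0.1,0.32,0.09],[0.16,0.393,0.132],[0.16,0.393,0.132],[0.16,0.393,0.132],[0.16,0.393,0.132]], rotation=[[0,0,0],[0,0,0],[0,0,0],[0,0,0],[0,0,0],[0,0,0],[0,0,0],[0,0,0]], gripper=[0.5,0.5,0.5,0.5,0.5,0.5,0.5,0.5])

```text
time_s: 84.3
tool_pos: [0.4637, 0.3137, 0.1396]
eef_rot: [-0.046, 0.865, 0.026, 0.499]
ft_force: [0.4, -0.4, -1.0]
finger_gap: 0.0461
finger_force: 61.8
```

Run:
```python
from chk import *
rk=np.load('P.npy',allow_pickle=True).item()['rack']
s=sense(); p=s['tool_pos'];R=Ro.from_quat(s['eef_rot']);print(s['time_s'],p,s['q'].round(3)); c,u,n,V=plate(.0404,-.0227,p,R.as_matrix()); print(c,u.round(3),n.round(3),pl(rk,[[-.0225,0]]))
F=place(rk,-.0225)[1]; plan([(place(rk,-.0225,z=.11,dx=.0228)[0],F),(place(rk,-.0225,z=.069,dx=.0228)[0],F)])
```

```text
84.3 [0.4636865  0.31368665 0.13960849] [ 0.827 -0.709 -1.033  0.332 -0.609  0.414]
[0.44111079 0.31130332 0.13001127] [-0. -0. -1.] [-0.994 -0.105  0.   ] [[0.44116786 0.31163314 0.        ]]
[0.17, 0.002, 0.1] [-0.0, -0.0, -0.0]
[0.237, 0.0, 0.137] [0.0, 0.0, 0.0]
```

Emit:
arm_command(delta_pos=[[0.05,0,0.029],[0.1,0,0.058],[0.15,0,0.087],[0.19,0,0.11],[0.23,0,0.134],[0.27,0,0.157],[0.3,0,0.174],[0.3,0,0.174]], rotation=[[0,0,0],[0,0,0],[0,0,0],[0,0,0],[0,0,0],[0,0,0],[0,0,0],[0,0,0]], gripper=[0.5,0.5,0.5,0.5,0.5,0.5,0.5,0.5])

```text
time_s: 85.3
tool_pos: [0.463, 0.3134, 0.0853]
eef_rot: [-0.046, 0.865, 0.025, 0.498]
ft_force: [0.1, 0.5, -0.0]
finger_gap: 0.0468
finger_force: 61.8
```

Emit:
arm_command(delta_pos=[[0.02,0,0.012],[0.04,0,0.023],[0.06,0,0.035],[0.08,0,0.046],[0.095,0,0.055],[0.107,0,0.062],[0.107,0,0.062],[0.107,0,0.062]], rotation=[[0,0,0],[0,0,0],[0,0,0],[0,0,0],[0,0,0],[0,0,0],[0,0,0],[0,0,0]], gripper=[0.5,0.5,0.5,0.5,0.5,0.5,0.5,0.5])

```text
time_s: 86.3
tool_pos: [0.4633, 0.3137, 0.0678]
eef_rot: [-0.046, 0.865, 0.026, 0.499]
ft_force: [0.5, 0.2, -0.1]
finger_gap: 0.0466
finger_force: 61.8
```

Emit:
arm_command(delta_pos=[[0,0,0],[0,0,0],[0,0,0],[0,0,0],[0,0,0],[0,0,0],[0,0,0],[0,0,0]], rotation=[[0,0,0],[0,0,0],[0,0,0],[0,0,0],[0,0,0],[0,0,0],[0,0,0],[0,0,0]], gripper=[0.5,0.5,0.65,0.7,0.75,0.8,0.85,0.85])

```text
time_s: 87.3
tool_pos: [0.4633, 0.3137, 0.0677]
eef_rot: [-0.046, 0.865, 0.026, 0.499]
ft_force: [-0.7, -1.0, -1.2]
finger_gap: 0.0719
finger_force: 0.0
```

Emit:
arm_command(delta_pos=[[0,0,-0.03],[0,0,-0.08],[0,0,-0.14],[0,0,-0.2],[0,0,-0.27],[0,0,-0.34],[0,0,-0.4],[0,0,-0.4]], rotation=[[0,0,0],[0,0,0],[0,0,0],[0,0,0],[0,0,0],[0,0,0],[0,0,0],[0,0,0]], gripper=[0.85,0.85,0.85,0.85,0.85,0.85,0.85,0.85])

```text
time_s: 88.3
tool_pos: [0.4114, 0.309, 0.0989]
eef_rot: [-0.046, 0.865, 0.027, 0.499]
ft_force: [0.3, -0.1, -0.1]
finger_gap: 0.0725
finger_force: 0.0
```

Run:
```python
from lib import *
s=sense(); p=s['tool_pos'];R=Ro.from_quat(s['eef_rot']);print(s['time_s'],p,s['q'].round(3))
Y=Ro.from_rotvec(R.as_matrix()[:,1]*np.radians(30)); plan([([.37,.26,.17],Y*R),([.36,.12,.22],Y*Y*R),([.36,-.02,.22],Y*Y*R)])
```

```text
88.3 [0.41139481 0.30895806 0.0989441 ] [ 0.947 -0.778 -1.138  0.353 -0.701  0.509]
[-0.255, -0.295, -0.505] [0.0, 0.167, -0.0]
[-0.023, -0.921, -0.372] [-0.0, 0.167, -0.0]
[0.1, -0.928, -0.0] [0.0, 0.0, 0.0]
```

Emit:
arm_command(delta_pos=[[-0.04,0,-0.1],[-0.08,-0.05,-0.2],[-0.13,-0.1,-0.3],[-0.18,-0.17,-0.4],[-0.22,-0.24,-0.45],[-0.255,-0.295,-0.505],[-0.255,-0.295,-0.505],[-0.255,-0.295,-0.505]], rotation=[[0,0.02,0],[0,0.05,0],[0,0.08,0],[0,0.11,0],[0,0.14,0],[0,0.167,0],[0,0.167,0],[0,0.167,0]], gripper=[0.85,0.85,0.85,0.85,0.85,0.85,0.85,0.85])

```text
time_s: 89.3
tool_pos: [0.3699, 0.2592, 0.1677]
eef_rot: [-0.051, 0.965, 0.013, 0.257]
ft_force: [-0.8, -0.2, -0.7]
finger_gap: 0.0723
finger_force: 0.0
```

Emit:
arm_command(delta_pos=[[0,-0.15,-0.06],[-0.01,-0.3,-0.12],[-0.01,-0.45,-0.18],[-0.02,-0.6,-0.25],[-0.02,-0.75,-0.31],[-0.023,-0.921,-0.372],[-0.023,-0.921,-0.372],[-0.023,-0.921,-0.372]], rotation=[[0,0.03,0],[0,0.06,0],[0,0.09,0],[0,0.12,0],[0,0.14,0],[0,0.167,0],[0,0.167,0],[0,0.167,0]], gripper=[0.85,0.85,0.85,0.85,0.85,0.85,0.85,0.85])

```text
time_s: 90.3
tool_pos: [0.3593, 0.1202, 0.2181]
eef_rot: [-0.053, 0.999, -0.001, -0.002]
ft_force: [-0.0, 0.4, 0.0]
finger_gap: 0.0726
finger_force: 0.0
```

Emit:
arm_command(delta_pos=[[0,-0.15,0],[0,-0.3,0],[0,-0.45,0],[0,-0.6,0],[0,-0.75,0],[0,-0.93,0],[0,-0.93,0],[0,-0.93,0]], rotation=[[0,0,0],[0,0,0],[0,0,0],[0,0,0],[0,0,0],[0,0,0],[0,0,0],[0,0,0]], gripper=[0.85,0.85,0.85,0.85,0.85,0.85,0.85,0.85])

```text
time_s: 91.3
tool_pos: [0.3744, -0.0179, 0.2191]
eef_rot: [-0.054, 0.999, -0.0, -0.002]
ft_force: [0.4, -0.1, -0.2]
finger_gap: 0.0726
finger_force: 0.0
```

Run:
```python
from lib import *
s=sense(); print(s['time_s'],s['tool_pos'],detect())
a=cv2.resize(camera('side')['frame'][180:380,130:300,::-1],None,fx=2.9,fy=2.9,interpolation=cv2.INTER_CUBIC)
b=cv2.resize(camera('top')['frame'][100:300,110:200,::-1],None,fx=2.9,fy=2.9,interpolation=cv2.INTER_CUBIC)
cv2.imwrite('pics/final.png',np.hstack([a,b]))
```

```text
91.3 [ 0.37443235 -0.01794262  0.21914296] []
```

View pics/final.png

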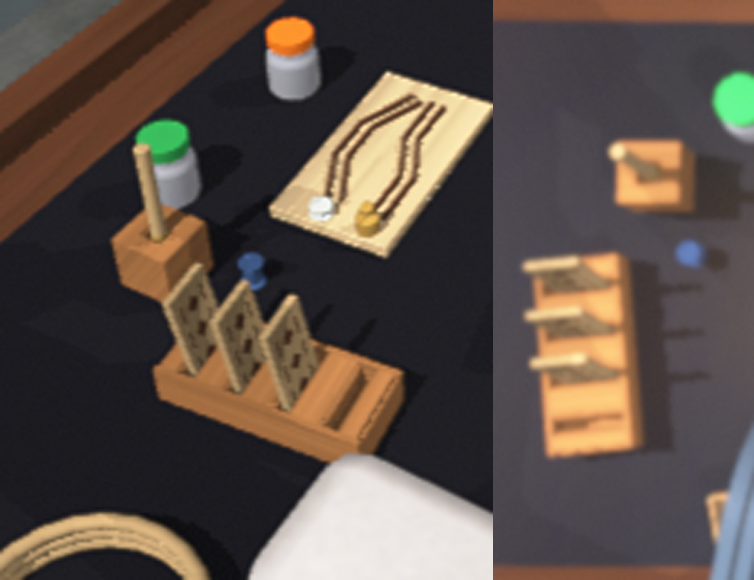

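The final view shows three templates upright in slots at side crop (190,320), (237,335) and (287,350). The stylus is in its stand at (150,190), both jars are standing, and no templates are left on the table.

```bash
python3 -c "
from station import *
print(job_done())"
```

```text
the job is handed in; nothing more can be done
None
```

I traced channel A in one pass from the weight end at about 3.6 cm/s, stood the stylus back in its stand, and filed all three templates upright in their own slots with both jars still standing; the job is handed in at about 91 s, but it returned no verdict.

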